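# Unlock the leaf jig, unload it and sort the drilled parts

## Robot

A 7-joint arm with a two-finger parallel gripper is mounted at the origin on a cart in front of the work surface, level with it; the furniture and walls round the work are solid. World frame = base frame: x ahead of the robot, y to its left, z up, the work surface at z = 0. Lengths are in m, angles in rad, forces in N, time in s.
With the tool pointing down it reaches from about 0.425 to 0.925 m from the base axis. Payload 6.8 kg.
Tool frame: the origin (TCP) lies at the very end of the fingers, on their centre line; the grasp point (between the pads) lies 19 mm behind it; z points along the fingers, y is the line along which they close (so a half turn about z gives the same grasp; the last joint's range is limited). The gripper opens to 85 mm and grips with 20 to 120 N. Pads are 22 mm wide; open, the fingers measure 114 mm over their backs; the gripper's body (76 mm by 85 mm) begins 54 mm behind the grasp point. The pads swing forward as they close: fully open they stand 13 mm farther back than shut.
Start: joints at [1.03, 0.477, 0.022, 1.555, -0.011, 1.109, -0.083], TCP at [0.283, -0.613, 0.231] pointing down, gripper open.
Joint ranges: [-2.96, 2.96], [-0.34, 2.1], [-1.41, 1.46], [0.24, 2.44], [-1.37, 4.51], [0.17, 1.92], [-2.96, 2.96]. Speed limits (rad/s): [2.39, 2.39, 3.14, 3.14, 3.14, 3.14, 3.14].

## Interface

Orientations are given as a unit quaternion [w, x, y, z].
In Python, from station import bot gives the robot as it stands.
- The arm moves only by the tool apply_moves, never from a script. Its argument "deltas" is a list of rows, each a list of 3 entries, a list of its own where there are three numbers: the closure, from 0 (fully open) to 1 (shut), then the shift along the tool's x, y, z in units of 0.2 m (1.0 is 0.2 m), then the turn about the tool's z in units of 2 pi rad (1.0 is 2 pi rad). A call has 1 to 12 rows; each row is the pose to reach, as a shift and turn from the pose commanded when the call began, along the tool's axes at that moment, turning the shorter way round; what a row does not reach only later rows make up. A row lasts 1/10 s, in which the tool goes at most 50 mm and 8.59 degrees, less where a joint would pass 70% of its speed; a pose out of reach is approached as far as the arm can. A call with a number of a shift or a turn outside -1 to 1 is refused whole. A call with a gripper value outside its range is refused whole. The fingers move at their own pace and stop on an object; "squeeze" is the grip in N (left out, the last holds). Time passes only in rows, so rows that repeat a pose let the fingers close. It gives the time, the measured TCP pose, the force, the opening and the grip force at its end, in the units of the state.
- bot.get_obs(): the state, without advancing time (a new reading comes with each control period).
- bot.read_camera(name): name is "scene" or "top" or "wrist"; returns a dict with "color" (420x560x3 uint8, red, green, blue), "intrinsics" (3x3 intrinsics, pixels), "k1" (the pictures are not rectified: a ray, as slopes to the right and down, at radius r is drawn at 1 + k1 r^2 times it, then the intrinsics apply), "pose" (4x4, takes a point from camera to world coordinates); the wrist camera has in their place "hand_eye" (4x4, takes a point from camera to tool coordinates, whose origin is the TCP and whose axes are the flange's). Camera axes: x right, y down, z forward; pixel columns grow to the right and rows downward; lengths in m; the calibration is good to about 2 mm. A picture is of the moment at which its call begins: read the wrist's pose just before it. There is no depth.
- bot.hand_in(): hands the job in; it is judged then, once.
Trained networks look in a picture, given as the dict that the camera call returned (one of the last four; its "shot" number tells which), for a name from the list of things; names that differ only in an ending like _2 or _b are one class to them, and where a whole thing is asked for, a point or a joint stands for the part that bears it (a point fixed in the world has none). Each returns a list of dicts, best first, with "confidence" (0 to 1); they miss things now and then, are a little off and sometimes report something else, mostly with a low value. They report only what shows in the picture. A call takes as long as a camera call.
- bot.look_for(picture, target): "point" ([x, y, z] in m, in world coordinates, good to about 4 mm: the middle of the surface that is visible of it).
The state is a dict: "t": time; "q": joint angles; "joint_vel": joint speeds; "joint_torque": joint torques, N m; "eef_pos": TCP position; "tool_rot": TCP orientation; "contact_force": force on the tool from outside, world axes, zero at the start; "torque": the same for the moment, N m; "gripper_width": opening from 0.0 (shut) to 1.0 (fully open); "grasp_force": force on a finger pad.
Only numpy, scipy, OpenCV 4.12 (cv2) and the standard library are available. Lean on these libraries where they do the work, as an engineer would, in place of code of your own. Each camera call takes 0.05 s, during which the arm holds its last target. There are 200 camera calls.

## Task

The parts in the drilling jig are finished. Fetch the orange T-key from its stand, press it into the square socket of the jig's lock, turning it until it drops in, then turn the lock a quarter turn anticlockwise to its stop, and put the key back upright in its stand. Lift the blue leaf by its red grip past the point where its spring holds it open and leave it open, then unload every part and lay it flat in its tray, wooden parts in the green tray and aluminium parts in the blue one, leaving the other things on the bench alone.

Things in the scene. Friction and masses are not known exactly. Their poses are not given: they have to be found in the camera images.
- jig: fixed drilling jig on an 18 mm plywood base (x -80 to 142, y -250 to 180 mm). Origin: on the bench under the middle of the row of four stations; x points away from the robot to the hinge, y along the row, z up. Stations at x = 0, y = +102, +34, -34, -102 mm: a part there lies along x, underside 26 mm and top 48 mm above the bench, with free space under its middle
- station_1 (a point): station at jig y = +102 mm, 26 mm above the bench where the part's underside rests. At every station steel lugs up to 36 mm high flank the ends of the part (jig x = -65 to -45 and 45 to 65 mm, 2 mm play); between these the gaps beside the part are free for fingers. A stop 40 mm high runs behind the parts at x = 74 mm
- jig_hinge (a point): middle of the leaf's hinge line, 62 mm above the bench, at jig x = 100 mm; the leaf turns about the jig's y axis. Hinge brackets 76 mm high stand on this line at y = +-150 mm, a coil spring beside the left one. The open leaf stands up to 260 mm high behind this line
- leaf (a joint): angle of the blue hinged leaf, whose crossbar lies over the parts. 0: down. Grows as the red grip is lifted up and away from the robot; stop at 1.85. Its spring presses it down (about 8 N to lift at the grip) to about 1.0 rad; lifted beyond that it springs open to its stop and stays. It cannot rise while the lock's tongue lies over its nose
- leaf_grip (a point): middle of the leaf's red grip, a bar 22 mm wide (along jig y), 18 mm thick, 70 mm long, pointing from the crossbar to the robot and rising at 0.42 rad when the leaf is down; this point is then 151 mm from the hinge line towards the robot and 87 mm above the bench. It turns with the leaf. Parts below it reach up to 48 mm
- lock (a joint): angle of the quarter-turn lock at the jig's right end, about the vertical, growing anticlockwise seen from above, 0 to 1.57 (stop). Near 0 its tongue lies over the leaf's nose; beyond about 1.0 the nose is free. It starts at 0 to 0.3, turns stiffly (0.08 N m) and stays where it is left
- socket (a point): centre of the mouth of the square socket on top of the lock, 105 mm above the bench, at jig x = 0, y = -215 mm. z up; x and y along the sides of the socket, turning with the lock. The socket is 17.4 mm square and 24 mm deep, in a 38 mm square steel boss
- key: T-handled square key, loose, 112 mm tall. Origin at the centre of its tip, z up along the shank, x along the handle. Shank 16 mm square, sides along x and y, the lowest 4 mm tapering to 12 mm at the tip. The orange and black handle is 92 mm (x) by 24 mm (y) by 27 mm, between 85 and 112 mm above the tip. It starts upright in its stand
- key_stand: wooden block, fixed, 70x70x46 mm on a 94x70 mm steel foot plate, with a round hole that takes the key; origin at the centre of its underside
- stand_hole (a point): centre of the mouth of the stand's hole, 46 mm above the bench; the hole is 26 mm across and 40 mm deep, vertical
- timber_1: drilled wooden part, about 0.09 kg, 40 mm (its x) x 140 mm (its y) x 22 mm (its z), with a small drilled hole; origin at the centre of its underside. It starts flat in one of the four stations under the leaf, its long side along jig x; neighbours are 28 mm apart. May be absent
- timber_2: drilled wooden part, about 0.09 kg, 40 mm (its x) x 140 mm (its y) x 22 mm (its z), with a small drilled hole; origin at the centre of its underside. It starts flat in one of the four stations under the leaf, its long side along jig x; neighbours are 28 mm apart. May be absent
- alu_1: drilled bare aluminium part, about 0.33 kg, 40 mm (its x) x 140 mm (its y) x 22 mm (its z), with a small drilled hole; origin at the centre of its underside. It starts flat in one of the four stations under the leaf, its long side along jig x; neighbours are 28 mm apart. May be absent
- alu_2: drilled bare aluminium part, about 0.33 kg, 40 mm (its x) x 140 mm (its y) x 22 mm (its z), with a small drilled hole; origin at the centre of its underside. It starts flat in one of the four stations under the leaf, its long side along jig x; neighbours are 28 mm apart. May be absent
- green_tray: green open parts tray, loose on the bench, 180 mm (its x) x 180 mm (its y) outside, 40 mm high, walls and floor 4 mm, with a 6 mm lip round the rim; origin at the centre of its underside, z up
- blue_tray: blue open parts tray, loose on the bench, 180 mm (its x) x 180 mm (its y) outside, 40 mm high, walls and floor 4 mm, with a 6 mm lip round the rim; origin at the centre of its underside, z up
- tape_measure: yellow tape measure standing on edge, 36x83x63 mm; to be left alone
- electrical_tape: roll of black tape lying flat, 58 mm across, 19 mm high; to be left alone
- marker: black and white marker pen lying flat, 135 mm long; to be left alone

How it is judged:
By the outcome, as a careful person would: the job done as asked, in the order asked, and still so for the second after the job is handed in, with the robot touching nothing.
Of timber_1, timber_2, alu_1, alu_2 only 2 to 4 are there at a start; the rules pass over those that are not, and their reading is None.
At some moment in a run one of green_tray, blue_tray may be knocked a few centimetres aside while the robot is not near it.
It also fails if it takes over 210 s, if anything falls off the work surface, if the arm or the gripper's body presses on something with over 40 N, if the wrist force passes 120 N, or if a joint passes its speed limit or range.

## Working session

There is one attempt and no reset: what is moved stays moved. The work goes in short steps, Python scripts to look and compute and a tool call to move; the robot and the scene stay as the last step left them, time stands still between calls to the robot, and variables do not carry over. Pictures are saved under pics/ and viewed, at most 15 in all, crops included, and the job is handed in when it is done.

Besides the shell and the picture viewer there is one more tool, called after "Call:" by a JSON object that holds its "name" and its "arguments". apply_moves: Moves the arm, as the interface text tells. Its arguments: {"type":"object","properties":{"deltas":{"type":"array","items":{"type":"array"}},"squeeze":{"type":"number"}},"required":["deltas"]}

```bash
ls; mkdir -p pics; cat > h.py <<'E'
import numpy as np, cv2
from station import bot
def shot(n,f=None):
    p=bot.read_camera(n)
    if f: cv2.imwrite('pics/'+f+'.png',p['color'][:,:,::-1])
    return p
E
python3 - <<'E'
from h import *
np.set_printoptions(precision=3,suppress=True)
s=bot.get_obs(); print(s)
for n in ['scene','top']:
    p=shot(n,n+'0'); print(n,p['pose'],p['intrinsics'],p['k1'])
    for t in ['jig','key','key_stand','leaf_grip','leaf','lock','timber_1','alu_1','green_tray','blue_tray','tape_measure','electrical_tape','marker']:
        try: print(t,[(np.round(d['point'],3).tolist(),round(d['confidence'],2)) for d in bot.look_for(p,t)])
        except Exception as e: print(t,e)
print(shot('wrist')['hand_eye'])
E
```

```text
pics
{'t': 0.0, 'q': array([ 1.03 ,  0.478,  0.022,  1.556, -0.011,  1.109, -0.083]), 'joint_vel': array([ 0.   , -0.001, -0.   ,  0.001, -0.   , -0.001,  0.   ]), 'joint_torque': array([  0.   , -59.645,   1.608, -28.12 ,   0.012,   0.009,   0.   ]), 'eef_pos': array([ 0.283, -0.612,  0.23 ]), 'tool_rot': array([-0.001,  0.977,  0.215, -0.   ]), 'contact_force': array([ 1.112,  0.433, -0.067]), 'torque': array([ 0.047, -0.022,  0.08 ]), 'grasp_force': 0.0, 'gripper_width': 0.9958469372645756}
scene [[ 0.695 -0.35   0.628 -0.593]
 [-0.719 -0.327  0.613 -1.236]
 [-0.009 -0.878 -0.479  0.977]
 [ 0.     0.     0.     1.   ]] [[507.968   0.    280.13 ]
 [  0.    507.968 210.912]
 [  0.      0.      1.   ]] -0.12404157034298861
jig [([0.521, -0.085, 0.018], 0.86)]
key [([0.342, -0.318, 0.115], 0.75)]
key_stand [([0.326, -0.329, 0.031], 0.6), ([0.505, 0.11, 0.048], 0.38)]
leaf_grip [([0.528, 0.009, 0.068], 0.92)]
leaf [([0.524, 0.005, 0.065], 0.77)]
lock [([0.488, -0.205, 0.092], 0.57)]
timber_1 [([0.508, 0.106, 0.05], 0.63)]
alu_1 [([0.538, -0.409, 0.005], 0.62), ([0.477, -0.093, 0.049], 
[... 687 characters left out ...]
015, 0.066], 0.92)]
leaf [([0.533, 0.016, 0.063], 0.68), ([0.346, -0.3, 0.046], 0.68)]
lock [([0.492, -0.191, 0.102], 0.51)]
timber_1 [([0.522, 0.11, 0.048], 0.93)]
alu_1 [([0.529, -0.087, 0.045], 0.64)]
green_tray [([0.557, -0.417, 0.006], 0.67), ([0.528, -0.088, 0.048], 0.24)]
blue_tray [([0.547, 0.346, 0.003], 0.73)]
tape_measure [([0.523, 0.112, 0.05], 0.74), ([0.422, -0.567, 0.058], 0.6), ([0.346, -0.3, 0.043], 0.3)]
electrical_tape [([0.366, -0.446, 0.02], 0.63), ([0.555, -0.029, 0.018], 0.42), ([0.529, 0.015, 0.065], 0.41)]
marker [([0.756, 0.062, 0.014], 0.65)]
[[-0.    -0.954 -0.301  0.078]
 [ 1.    -0.001  0.001 -0.   ]
 [-0.001 -0.301  0.954 -0.144]
 [ 0.     0.     0.     1.   ]]
```

View pics/top0.png

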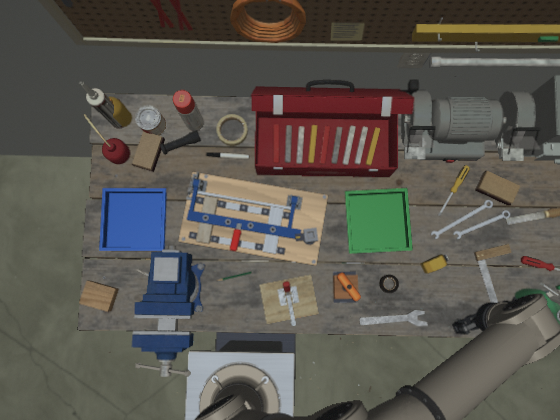

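View pics/scene0.png

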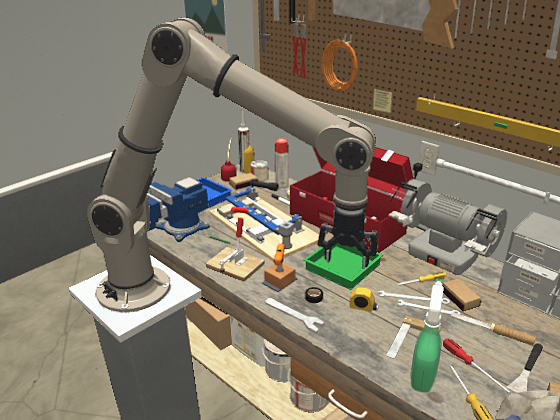

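The top view shows the jig at (180–328, 172–262), the key in its stand at (347,287), the blue tray at (133,220) and the green one at (378,220). I'll zoom in on the jig and key.

```bash
cat >> h.py <<'E'
def ray(p,uv,T=None):
    T=p['pose'] if T is None else T
    K=p['intrinsics']; d=(np.array(uv,float)-[K[0,2],K[1,2]])/[K[0,0],K[1,1]]
    s=d.copy()
    for _ in range(20): s=d/(1+p['k1']*(s@s))
    return T[:3,3],T[:3,:3]@np.array([*s,1])
def atz(p,uv,z,T=None):
    o,d=ray(p,uv,T); return o+d*(z-o[2])/d[2]
def proj(p,X,T=None):
    T=p['pose'] if T is None else T
    c=(np.atleast_2d(X)-T[:3,3])@T[:3,:3]; s=c[:,:2]/c[:,2:]
    s=s*(1+p['k1']*(s**2).sum(1,keepdims=True)); K=p['intrinsics']
    return s*[K[0,0],K[1,1]]+[K[0,2],K[1,2]]
def rot(q): 
    from scipy.spatial.transform import Rotation as R
    return R.from_quat(np.roll(q,-1)).as_matrix()
def wristshot(f=None):
    s=bot.get_obs(); p=shot('wrist',f)
    T=np.eye(4);T[:3,:3]=rot(s['tool_rot']);T[:3,3]=s['eef_pos']
    p['T']=T@p['hand_eye']; return p
E
python3 - <<'E'
import cv2
a=cv2.imread('pics/top0.png')
b=cv2.resize(a[165:310,172:372],None,fx=4,fy=4,interpolation=cv2.INTER_CUBIC); cv2.imwrite('pics/c0.png',b)
E
```

```text
(no output)
```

View pics/c0.png

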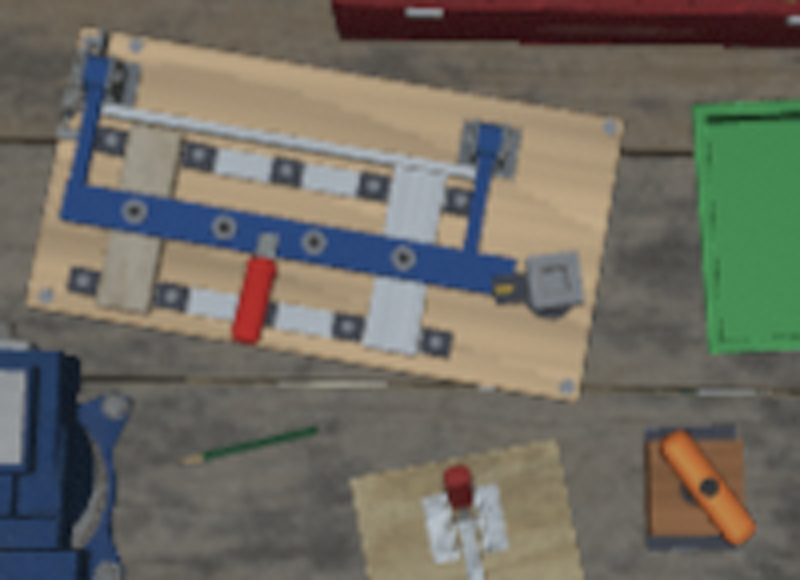

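Station 1 holds wood and station 4 aluminium; stations 2 and 3 look empty, with only the light rest pads showing. Next I'll fit the plywood corners, crop px TL(83,30) TR(622,120) BR(578,400) BL(28,308).

```bash
python3 - <<'E'
from h import *
np.set_printoptions(precision=4,suppress=True)
p=shot('top')
f=lambda u,v,z: atz(p,[u/4+172-.4,v/4+165-.4],z)
C=np.array([f(*c,.018)[:2] for c in [(83,30),(622,120),(578,400),(28,308)]])
J=np.array([[.142,.18],[.142,-.25],[-.08,-.25],[-.08,.18]])
mJ,mC=J.mean(0),C.mean(0);H=(J-mJ).T@(C-mC);th=np.arctan2(H[0,1]-H[1,0],H[0,0]+H[1,1])
R=np.array([[np.cos(th),-np.sin(th)],[np.sin(th),np.cos(th)]]);t=mC-R@mJ
print('jig',t,th,'res',C-(J@R.T+t))
for n,q in dict(st1=(0,.102),st4=(0,-.102),sock=(0,-.215),hinge=(.1,0),grip=(-.051,0)).items(): print(n,R@q+t)
print('socket px',f(554,278,.105))
a,b=f(676,443,.112),f(744,534,.112);print('key',(a+b)/2,np.linalg.norm(a-b),np.arctan2(*(b-a)[1::-1]))
print('grip',f(254,298,.09))
for s in [(645,430),(740,440),(743,538),(648,537)]: print(f(*s,.046))
s=bot.get_obs();R=rot(s['tool_rot']);print(R)
E
```

```text
jig [0.5276 0.0152] -0.14797933294959698 res [[-0.0008 -0.0015]
 [-0.0007  0.002 ]
 [ 0.0011  0.0013]
 [ 0.0004 -0.0017]]
st1 [0.5426 0.1161]
st4 [ 0.5125 -0.0857]
sock [ 0.4959 -0.1974]
hinge [0.6265 0.0005]
grip [0.4771 0.0227]
socket px [ 0.4967 -0.1956  0.105 ]
key [ 0.3474 -0.3081  0.112 ] 0.07958372357131145 -2.487995736360401
grip [0.4795 0.0237 0.09  ]
[ 0.39   -0.2677  0.046 ]
[ 0.384  -0.3386  0.046 ]
[ 0.3119 -0.3406  0.046 ]
[ 0.3112 -0.2703  0.046 ]
[[ 0.9078  0.4194  0.    ]
 [ 0.4194 -0.9078 -0.0001]
 [-0.      0.0001 -1.    ]]
```

```bash
cat >> h.py <<'E'
def mv(*targets):
    """targets: (x,y,z,yaw) ; yaw = world angle of tool x. prints rel units from present pose"""
    s=bot.get_obs(); R=rot(s['tool_rot']); y0=np.arctan2(R[1,0],R[0,0])
    print('now',np.round(s['eef_pos'],4),'yaw',round(y0,3),'tilt',np.round(R[2],3),'F',np.round(s['contact_force'],1),'w',round(s['gripper_width'],3),'g',round(s['grasp_force'],1),'t',round(s['t'],1),'q7',round(s['q'][6],2))
    for x,y,z,w in targets:
        d=R.T@(np.array([x,y,z])-s['eef_pos'])/.2
        print([x,y,z,w],'->',np.round(d,4).tolist(),round((-(w-y0))/(2*np.pi),4),'rows',round(max(np.linalg.norm(d)*4,abs(w-y0)/.15),1))
E
python3 -c "
from h import *
mv((.347,-.46,.25,.654),(.347,-.308,.25,.654))"
```

```text
now [ 0.2831 -0.6128  0.2313] yaw 0.433 tilt [-0.  0. -1.] F [-0.1 -0.8  0.8] w 0.997 g 0.0 t 1.5 q7 -0.08
[0.347, -0.46, 0.25, 0.654] -> [0.6104, -0.5595, -0.0934] -0.0352 rows 3.3
[0.347, -0.308, 0.25, 0.654] -> [0.9291, -1.2495, -0.0934] -0.0352 rows 6.2
```

Call:
{"name": "apply_moves", "arguments": {"deltas": [[0,[0.3,-0.28,-0.05],-0.0175],[0,[0.61,-0.56,-0.093],-0.035],[0,[0.745,-0.78,-0.093],-0.035],[0,[0.88,-1.0,-0.093],-0.035],[0,[0.929,-1.0,-0.093],-0.035],[0,[0.929,-1.0,-0.093],-0.035],[0,[0.929,-1.0,-0.093],-0.035]]}}

```text
t: 2.2
eef_pos: [0.3699, -0.3494, 0.2505]
tool_rot: [-0.0, 0.946, 0.324, 0.001]
contact_force: [0.9, -0.3, 0.2]
gripper_width: 0.999
grasp_force: 0.0
```

```bash
python3 -c "
from h import *
mv((.347,-.308,.25,.654))
p=wristshot('w1')
print(p['intrinsics'],p['k1'])
for t in ['key','key_stand']: print(t,[(np.round(d['point'],4).tolist(),round(d['confidence'],2)) for d in bot.look_for(p,t)])
print(proj(p,[[.347,-.308,.118]],p['T']))"
```

```text
now [ 0.3699 -0.3494  0.2505] yaw 0.659 tilt [ 0.001  0.    -1.   ] F [ 0.9 -0.3  0.2] w 0.999 g 0.0 t 2.2 q7 -0.31
[0.347, -0.308, 0.25, 0.654] -> [0.0363, -0.2335, 0.0024] 0.0009 rows 0.9
[[292.36854808   0.         277.61399247]
 [  0.         292.36854808 209.54829041]
 [  0.           0.           1.        ]] 0.01332762247294794
key [([0.3553, -0.3082, 0.1166], 0.63)]
key_stand [([0.3739, -0.3194, 0.0454], 0.84)]
[[229.30438898 193.44367331]]
```

View pics/w1.png

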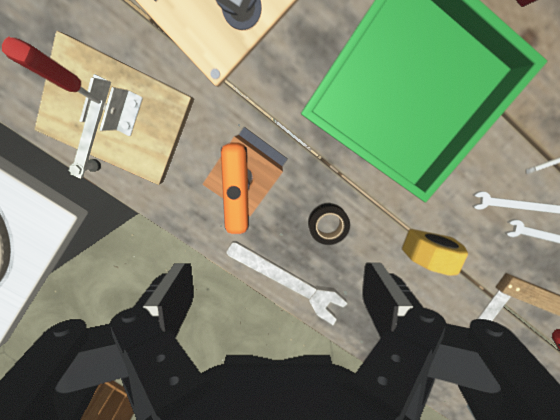

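Key handle from (231,143) to (236,234), with its centre dot at (234,192).

```bash
python3 -c "
from h import *
p=wristshot()
T=p['T']
a,b,c=[atz(p,u,.118,T) for u in [(231,143),(236,234),(234,191)]]
print(a,b,(a+b)/2,c,np.linalg.norm(a-b),np.arctan2(*(a-b)[1::-1]))
for u in [(205,183),(244,134),(287,161),(248,216)]: print(atz(p,u,.046,T))
mv((.350,-.308,.16,.62),(.350,-.308,.0875,.62))"
```

```text
[ 0.38554268 -0.28704953  0.118     ] [ 0.31397399 -0.34249767  0.118     ] [ 0.34975833 -0.3147736   0.118     ] [ 0.34973546 -0.31521932  0.118     ] 0.09053492918821904 0.659156451670009
[ 0.31582301 -0.28374325  0.046     ]
[ 0.39151547 -0.28801421  0.046     ]
[ 0.39711449 -0.34650381  0.046     ]
[ 0.3129873  -0.34980617  0.046     ]
now [ 0.3673 -0.3547  0.2499] yaw 0.651 tilt [-0.  0. -1.] F [ 1.1 -0.4 -0.3] w 0.997 g 0.0 t 2.4 q7 -0.31
[0.35, -0.308, 0.16, 0.62] -> [0.0729, -0.2382, 0.4495] 0.0049 rows 2.1
[0.35, -0.308, 0.0875, 0.62] -> [0.073, -0.2384, 0.812] 0.0049 rows 3.4
```

```bash
cat >> h.py <<'E'
def orange(p,T=None,z=.118,lo=(3,150,120),hi=(16,255,255)):
    m=cv2.inRange(cv2.cvtColor(p['color'],cv2.COLOR_RGB2HSV),lo,hi)
    n,l,st,c=cv2.connectedComponentsWithStats(m); 
    out=[]
    for i in np.argsort(-st[1:,4])[:3]+1:
        v,u=np.nonzero(l==i); r=cv2.minAreaRect(np.c_[u,v].astype(np.float32)); bx=cv2.boxPoints(r)
        W=np.array([atz(p,x,z,T) for x in bx]); e=[W[1]-W[0],W[2]-W[1]]; L=[np.linalg.norm(x) for x in e]; k=int(L[1]>L[0])
        out.append((int(st[i,4]),np.round(r[0],1),np.round(W.mean(0),4),np.round(L,3),round(float(np.arctan(e[k][1]/e[k][0])),3)))
    return out
E
python3 -c "
from h import *
for k in range(2):
  p=wristshot('w2'); print(*orange(p,p['T']),sep='\n')
print(*orange(shot('top'),None),sep='\n')
mv()"
```

```text
(1700, array([230.9, 182.1]), array([ 0.3532, -0.3095,  0.118 ]), array([0.024, 0.09 ]), 0.654)
(2, array([231. , 164.5]), array([ 0.369 , -0.2986,  0.118 ]), array([0.   , 0.001]), 0.602)
(1, array([231., 153.]), array([ 0.3778, -0.2925,  0.118 ]), array([0., 0.]), nan)
(1708, array([230.9, 182.5]), array([ 0.3529, -0.3097,  0.118 ]), array([0.024, 0.09 ]), 0.653)
(1, array([230., 149.]), array([ 0.3802, -0.2898,  0.118 ]), array([0., 0.]), nan)
(1, array([230., 161.]), array([ 0.3711, -0.2961,  0.118 ]), array([0., 0.]), nan)
(151, array([345.6, 282.5]), array([ 0.359 , -0.2976,  0.118 ]), array([0.023, 0.062]), 0.654)
(131, array([268.5,  26.5]), array([ 1.1256, -0.0607,  0.118 ]), array([0.094, 0.022]), -1.55)
(35, array([291.8,   1.7]), array([ 1.2061, -0.1299,  0.118 ]), array([0.013, 0.054]), 1.159)
now [ 0.3673 -0.3545  0.2497] yaw 0.65 tilt [-0. -0. -1.] F [0.2 0.  1.1] w 1.002 g 0.0 t 2.5 q7 -0.31h.py:41: RuntimeWarning: invalid value encountered in scalar divide
  out.append((int(st[i,4]),np.round(r[0],1),np.round(W.mean(0),4),np.round(L,3),round(float(np.arctan(e[k][1]/e[k][0])),3)))
```

```bash
python3 -c "
from h import *
mv((.353,-.3095,.15,.653),(.353,-.3095,.0855,.653))"
```

```text
now [ 0.3673 -0.3545  0.2497] yaw 0.65 tilt [-0. -0. -1.] F [0.2 0.  1.1] w 1.002 g 0.0 t 2.5 q7 -0.31
[0.353, -0.3095, 0.15, 0.653] -> [0.0794, -0.2222, 0.4986] -0.0004 rows 2.2
[0.353, -0.3095, 0.0855, 0.653] -> [0.0795, -0.2222, 0.8211] -0.0004 rows 3.4
```

Call:
{"name": "apply_moves", "arguments": {"deltas": [[0,[0.05,-0.15,0.15],0],[0,[0.0795,-0.222,0.35],0],[0,[0.0795,-0.222,0.5],0],[0,[0.0795,-0.222,0.6],0],[0,[0.0795,-0.222,0.72],0],[0,[0.0795,-0.222,0.82],0],[0,[0.0795,-0.222,0.82],0],[0.5,[0.0795,-0.222,0.82],0],[1,[0.0795,-0.222,0.82],0],[1,[0.0795,-0.222,0.82],0],[1,[0.0795,-0.222,0.82],0],[1,[0.0795,-0.222,0.82],0]], "squeeze": 80}}

```text
t: 3.75
eef_pos: [0.3539, -0.3085, 0.0868]
tool_rot: [0.0, 0.947, 0.321, 0.0]
contact_force: [-1.5, 2.0, 6.9]
gripper_width: 0.271
grasp_force: 78.1
```

Call:
{"name": "apply_moves", "arguments": {"deltas": [[1,[0,0,0],0],[1,[0,0,0],0],[1,[0,0,0],0]]}}

```text
t: 4.05
eef_pos: [0.3539, -0.3085, 0.0868]
tool_rot: [0.0, 0.947, 0.321, 0.0]
contact_force: [-0.7, 1.5, 6.6]
gripper_width: 0.273
grasp_force: 78.1
```

```bash
python3 -c "
from h import *
mv()"
```

```text
now [ 0.3539 -0.3085  0.0868] yaw 0.653 tilt [ 0.     0.001 -1.   ] F [-0.7  1.5  6.6] w 0.273 g 78.1 t 4.0 q7 -0.42
```

```bash
python3 -c "
from h import *
mv((.354,-.3085,.25,.653),(.415,-.1965,.25,0.05))"
```

```text
now [ 0.3539 -0.3085  0.0868] yaw 0.653 tilt [ 0.     0.001 -1.   ] F [-0.7  1.5  6.6] w 0.273 g 78.1 t 4.0 q7 -0.42
[0.354, -0.3085, 0.25, 0.653] -> [0.0006, 0.0012, -0.8159] -0.0 rows 3.3
[0.415, -0.1965, 0.25, 0.05] -> [0.583, -0.2584, -0.816] 0.0959 rows 4.1
```

Call:
{"name": "apply_moves", "arguments": {"deltas": [[1,[0,0,-0.1],0],[1,[0,0,-0.3],0],[1,[0,0,-0.5],0],[1,[0,0,-0.7],0],[1,[0.1,-0.05,-0.816],0.02],[1,[0.3,-0.13,-0.816],0.04],[1,[0.45,-0.2,-0.816],0.06],[1,[0.583,-0.258,-0.816],0.08],[1,[0.583,-0.258,-0.816],0.096],[1,[0.583,-0.258,-0.816],0.096],[1,[0.583,-0.258,-0.816],0.096],[1,[0.583,-0.258,-0.816],0.096]]}}

```text
t: 5.25
eef_pos: [0.4143, -0.1972, 0.249]
tool_rot: [0.0, 1.0, 0.025, -0.0]
contact_force: [-0.3, 0.2, -2.4]
gripper_width: 0.268
grasp_force: 79.2
```

Call:
{"name": "apply_moves", "arguments": {"deltas": [[1,[0,0,0],0],[1,[0,0,0],0],[1,[0,0,0],0]]}}

```text
t: 5.55
eef_pos: [0.4148, -0.1968, 0.2491]
tool_rot: [0.0, 1.0, 0.025, -0.0]
contact_force: [-0.1, -0.0, -2.5]
gripper_width: 0.271
grasp_force: 79.2
```

```bash
python3 -c "
from h import *
mv()
p=wristshot('w3')
print(orange(p,p['T'],z=.25+.0328)[:1], proj(p,[.4965,-.1965,.105],p['T']))
print([(np.round(d['point'],4).tolist(),round(d['confidence'],2)) for d in bot.look_for(p,'lock')])"
```

```text
now [ 0.4148 -0.1968  0.2491] yaw 0.049 tilt [-0.  0. -1.] F [-0.1 -0.  -2.5] w 0.271 g 79.2 t 5.5 q7 -1.25
[(7039, array([277.5, 280. ]), array([ 0.4227, -0.1959,  0.2828]), array([0.021, 0.077]), 0.076)] [[281.88558582 112.99959872]]
[([0.4961, -0.1939, 0.1048], 0.8)]
```

View pics/w3.png

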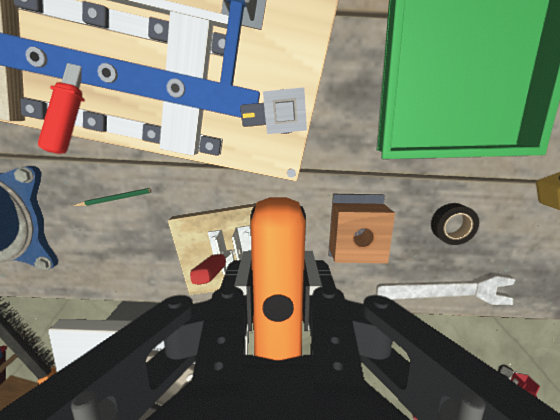

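The socket is at about (285,111) with the boss corners round it; the key's centre dot is at (277,307) in the grip. I'll zoom the socket.

```bash
python3 -c "
from h import *
p=wristshot('w4'); T=p['T']; s=bot.get_obs()
a=cv2.imread('pics/w4.png')
cv2.imwrite('pics/c4.png',cv2.resize(a[75:145,235:325],None,fx=8,fy=8,interpolation=cv2.INTER_CUBIC))
d=a[285:330,255:300]; g=cv2.cvtColor(d,cv2.COLOR_BGR2GRAY)
m=(g<60).astype(np.uint8); n,l,st,c=cv2.connectedComponentsWithStats(m); print(st,c+[255,285])
for z in (.278,.2815): print((rot(s['tool_rot']).T@(atz(p,(277.5,307),z,T)-s['eef_pos'])))
"
```

```text
[[   0    0   45   45 1413]
 [   8   10   30   26  612]] [[276.64897381 306.73319179]
 [277.81045752 307.61601307]]
[-0.00556106 -0.00043122 -0.02891878]
[-0.00302628 -0.00043184 -0.03241884]
```

View pics/c4.png

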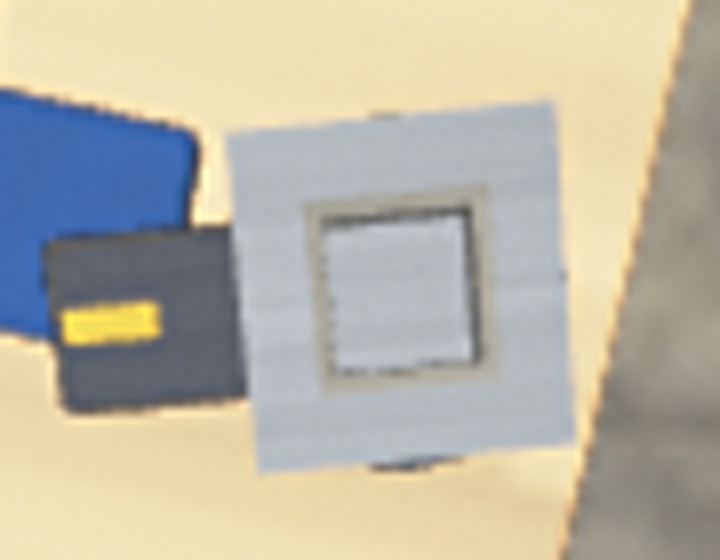

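```bash
python3 -c "
from h import *
p=wristshot(); T=p['T']; s=bot.get_obs(); R=rot(s['tool_rot'])
f=lambda c:atz(p,(c[0]/8+235-.44,c[1]/8+75-.44),.105,T)
for C in ([(227,133),(556,100),(576,443),(259,473)],[(304,203),(486,185),(498,375),(325,393)]):
  W=np.array([f(c) for c in C]);e=np.roll(W,-1,0)-W
  print(W.mean(0),np.linalg.norm(e,axis=1),[round(np.arctan2(x[1],x[0])%(np.pi/2),3) for x in e],R.T@(W.mean(0)-s['eef_pos']))
mv()
"
```

```text
[ 0.49852613 -0.19925826  0.105     ] [0.03768786 0.03779255 0.03788269 0.03774053] [np.float64(0.142), np.float64(0.14), np.float64(0.14), np.float64(0.135)] [0.08345488 0.00684557 0.14408452]
[ 0.49861416 -0.1991121   0.105     ] [0.02104855 0.02096546 0.02049779 0.02111496] [np.float64(0.141), np.float64(0.136), np.float64(0.148), np.float64(0.162)] [0.08355004 0.00670396 0.14408452]
now [ 0.4148 -0.1966  0.2491] yaw 0.05 tilt [-0. -0. -1.] F [-0.3 -0.1 -2.4] w 0.268 g 79.2 t 5.8 q7 -1.25
```

```bash
python3 -c "
from h import *
mv((.502,-.199,.215,.139),(.502,-.199,.192,.139))
"
```

```text
now [ 0.4148 -0.1966  0.2491] yaw 0.05 tilt [-0. -0. -1.] F [-0.3 -0.1 -2.4] w 0.268 g 79.2 t 5.8 q7 -1.25
[0.502, -0.199, 0.215, 0.139] -> [0.4347, 0.0338, 0.1704] -0.0142 rows 1.9
[0.502, -0.199, 0.192, 0.139] -> [0.4347, 0.0338, 0.2854] -0.0142 rows 2.1
```

Call:
{"name": "apply_moves", "arguments": {"deltas": [[1,[0.15,0.01,0.05],-0.007],[1,[0.3,0.02,0.1],-0.0142],[1,[0.4347,0.0338,0.15],-0.0142],[1,[0.4347,0.0338,0.2],-0.0142],[1,[0.4347,0.0338,0.25],-0.0142],[1,[0.4347,0.0338,0.285],-0.0142],[1,[0.4347,0.0338,0.285],-0.0142],[1,[0.4347,0.0338,0.285],-0.0142],[1,[0.4347,0.0338,0.285],-0.0142]]}}

```text
t: 6.65
eef_pos: [0.5021, -0.1992, 0.1928]
tool_rot: [0.0, 0.998, 0.069, 0.0]
contact_force: [-0.3, 0.6, -2.1]
gripper_width: 0.268
grasp_force: 79.3
```

```bash
python3 -c "
from h import *
mv((.502,-.199,.182,.139),(.502,-.199,.172,.139))
p=shot('scene','s5'); a=cv2.imread('pics/s5.png');u=proj(p,[.498,-.198,.12])[0].astype(int);print(u)
cv2.imwrite('pics/c5.png',cv2.resize(a[u[1]-45:u[1]+30,u[0]-50:u[0]+50],None,fx=7,fy=7,interpolation=cv2.INTER_CUBIC))
"
```

```text
now [ 0.5021 -0.1992  0.1928] yaw 0.138 tilt [ 0.001  0.001 -1.   ] F [-0.3  0.6 -2.1] w 0.268 g 79.3 t 6.7 q7 -1.26
[0.502, -0.199, 0.182, 0.139] -> [-0.0002, -0.0012, 0.054] -0.0001 rows 0.2
[0.502, -0.199, 0.172, 0.139] -> [-0.0002, -0.0012, 0.104] -0.0001 rows 0.4
[286 219]
```

View pics/c5.png

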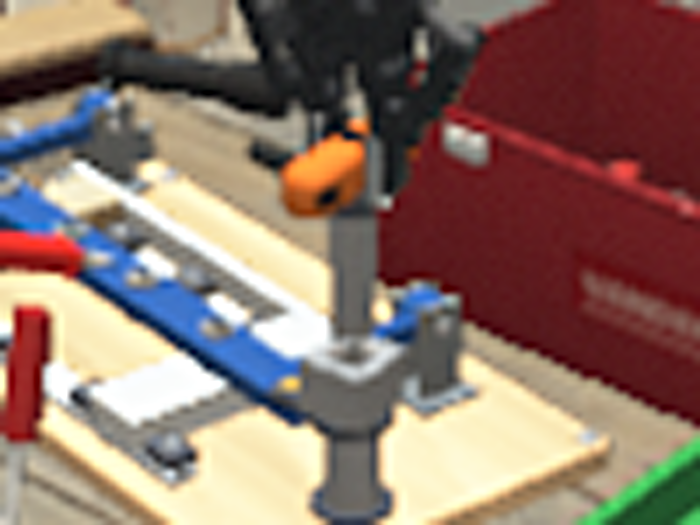

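The shank tip shows right over the socket mouth, at about (350,340) in the crop. Descending gently.

Call:
{"name": "apply_moves", "arguments": {"deltas": [[1,[0,0,0.015],0],[1,[0,0,0.03],0],[1,[0,0,0.045],0],[1,[0,0,0.06],0],[1,[0,0,0.075],0],[1,[0,0,0.075],0],[1,[0,0,0.075],0]]}}

```text
t: 7.4
eef_pos: [0.502, -0.199, 0.177]
tool_rot: [-0.0, 0.998, 0.069, -0.0]
contact_force: [-0.5, -0.4, -1.7]
gripper_width: 0.268
grasp_force: 79.3
```

Call:
{"name": "apply_moves", "arguments": {"deltas": [[1,[0,0,0.015],0],[1,[0,0,0.03],0],[1,[0,0,0.045],0],[1,[0,0,0.06],0],[1,[0,0,0.07],0],[1,[0,0,0.075],0],[1,[0,0,0.075],0]]}}

```text
t: 8.1
eef_pos: [0.5021, -0.199, 0.1624]
tool_rot: [0.0, 0.998, 0.069, 0.0]
contact_force: [-1.8, 1.0, 1.7]
gripper_width: 0.264
grasp_force: 79.9
```

Call:
{"name": "apply_moves", "arguments": {"deltas": [[1,[0,0,0.008],0],[1,[0,0,0.012],0],[1,[0,-0.0022,0.012],-0.02],[1,[-0.0005,-0.0043,0.012],-0.04],[1,[-0.0012,-0.0064,0.012],-0.06],[1,[-0.0022,-0.0084,0.012],-0.08],[1,[-0.0033,-0.0103,0.012],-0.1],[1,[-0.0047,-0.012,0.012],-0.12],[1,[-0.0047,-0.012,0.012],-0.12]]}}

```text
t: 9.0
eef_pos: [0.5013, -0.1967, 0.1622]
tool_rot: [0.001, 0.901, 0.433, 0.0]
contact_force: [-6.6, 2.2, 18.3]
gripper_width: 0.269
grasp_force: 82.4
```

```bash
python3 -c "
from h import *
mv();print(bot.get_obs()['torque'])
"
```

```text
now [ 0.5013 -0.1967  0.1622] yaw 0.896 tilt [ 0.     0.001 -1.   ] F [-6.6  2.2 18.3] w 0.269 g 82.4 t 9.0 q7 -0.58
[0.65468569 1.90179912 0.01165792]
```

Call:
{"name": "apply_moves", "arguments": {"deltas": [[1,[0,-0.0022,-0.003],-0.02],[1,[-0.0005,-0.0043,-0.003],-0.04],[1,[-0.0012,-0.0064,-0.003],-0.06],[1,[-0.0022,-0.0084,-0.003],-0.08],[1,[-0.0028,-0.0095,-0.003],-0.09],[1,[-0.0028,-0.0095,-0.003],-0.09],[1,[-0.0028,-0.0095,-0.003],-0.09]]}}

```text
t: 9.7
eef_pos: [0.4992, -0.1957, 0.1622]
tool_rot: [0.0, 0.746, 0.666, 0.0]
contact_force: [-6.5, 2.7, 16.2]
gripper_width: 0.268
grasp_force: 81.9
```

```bash
python3 -c "
from h import *
mv();print(bot.get_obs()['torque'])
p=shot('top','t6');a=cv2.imread('pics/t6.png');w=shot('wrist','w6')
print([(np.round(d['point'],4).tolist(),round(d['confidence'],2)) for d in bot.look_for(p,'lock')])
"
```

```text
now [ 0.4992 -0.1957  0.1622] yaw 1.458 tilt [-0.     0.001 -1.   ] F [-6.5  2.7 16.2] w 0.268 g 81.9 t 9.7 q7 -0.07
[ 0.66498437  1.62694625 -0.02590423]
[]
```

View pics/w6.png

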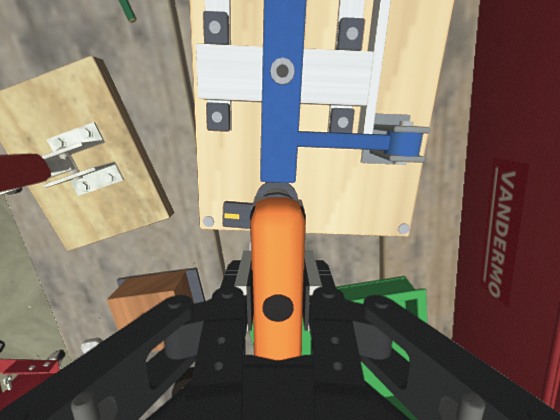

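The tongue (yellow mark at (232,215)) now points toward the robot, clear of the nose. Because of socket play, I'll turn a bit more to reach the stop.

Call:
{"name": "apply_moves", "arguments": {"deltas": [[1,[0,-0.0014,-0.004],-0.01],[1,[0,-0.0022,-0.005],-0.02],[1,[0,-0.0022,-0.005],-0.02]]}}

```text
t: 10.15
eef_pos: [0.4985, -0.1957, 0.1623]
tool_rot: [-0.0, 0.703, 0.712, 0.0]
contact_force: [-3.5, 2.2, 9.0]
gripper_width: 0.264
grasp_force: 81.1
```

```bash
python3 -c "
from h import *
mv();print(bot.get_obs()['torque'])
"
```

```text
now [ 0.4985 -0.1957  0.1623] yaw 1.583 tilt [ 0.  0. -1.] F [-3.5  2.2  9. ] w 0.264 g 81.1 t 10.2 q7 0.05
[ 0.61866006  0.95781542 -0.69319159]
```

Call:
{"name": "apply_moves", "arguments": {"deltas": [[1,[0,0.001,-0.005],0.01],[1,[0,0.0022,-0.01],0.02],[1,[0,0.0022,-0.06],0.02],[1,[0,0.0022,-0.12],0.02],[1,[0,0.0022,-0.2],0.02],[1,[0,0.0022,-0.35],0.02],[1,[0,0.0022,-0.45],0.02],[1,[0,0.0022,-0.45],0.02]]}}

```text
t: 10.95
eef_pos: [0.501, -0.1963, 0.2552]
tool_rot: [0.003, 0.745, 0.667, 0.002]
contact_force: [0.5, -0.2, -1.8]
gripper_width: 0.272
grasp_force: 79.5
```

```bash
python3 -c "
from h import *
mv((.354,-.3085,.25,.653))
p=wristshot('w7')
a=cv2.imread('pics/w3.png')[225:252,345:382]; g=cv2.cvtColor(a,cv2.COLOR_BGR2GRAY)
m=(g<70).astype(np.uint8);n,l,st,c=cv2.connectedComponentsWithStats(m);print(st,c+[345,225])
R=np.array([[np.cos(.049),np.sin(.049),0],[np.sin(.049),-np.cos(.049),0],[0,0,-1]])
T=np.eye(4);T[:3,:3]=R;T[:3,3]=[.4148,-.1968,.2491];T=T@p['hand_eye']
for i in range(1,n): print(atz(p,c[i]+[345,225],.046,T))
"
```

```text
now [ 0.501  -0.1963  0.2552] yaw 1.459 tilt [-0.002  0.007 -1.   ] F [ 0.5 -0.2 -1.8] w 0.272 g 79.5 t 10.9 q7 -0.0
[0.354, -0.3085, 0.25, 0.653] -> [-0.6391, -0.6683, 0.0226] 0.1283 rows 5.4
[[  0   0  37  27 916]
 [ 24   6   4   7   9]
 [ 10   8  17  13  74]] [[363.08624454 237.85371179]
 [371.11111111 234.33333333]
 [360.94594595 240.25675676]]
[ 0.35513367 -0.32037794  0.046     ]
[ 0.34632098 -0.30852474  0.046     ]
```

View pics/w7.png

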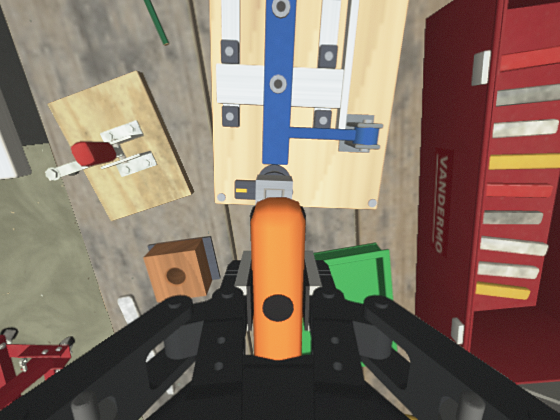

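The lock stays at its stop (tongue at (242,189)), and the stand hole measured at about (.351,-.311) agrees with the grasp pose. Returning the key.

Call:
{"name": "apply_moves", "arguments": {"deltas": [[1,[-0.12,-0.12,0],0.02],[1,[-0.24,-0.25,0],0.04],[1,[-0.36,-0.37,0],0.06],[1,[-0.48,-0.5,0],0.08],[1,[-0.58,-0.6,0],0.1],[1,[-0.639,-0.668,0.02],0.12],[1,[-0.639,-0.668,0.1],0.1283],[1,[-0.639,-0.668,0.2],0.1283],[1,[-0.639,-0.668,0.3],0.1283],[1,[-0.639,-0.668,0.35],0.1283],[1,[-0.639,-0.668,0.35],0.1283],[1,[-0.639,-0.668,0.35],0.1283]]}}

```text
t: 12.2
eef_pos: [0.3519, -0.3079, 0.1814]
tool_rot: [-0.0, 0.947, 0.32, -0.0]
contact_force: [0.1, 0.8, -1.9]
gripper_width: 0.267
grasp_force: 79.3
```

```bash
python3 -c "
from h import *
mv((.354,-.3085,.12,.653),(.354,-.3085,.09,.653))
p=shot('scene','s8');a=cv2.imread('pics/s8.png');u=proj(p,[.351,-.31,.08])[0].astype(int)
cv2.imwrite('pics/c8.png',cv2.resize(a[u[1]-50:u[1]+40,u[0]-50:u[0]+50],None,fx=5,fy=5,interpolation=cv2.INTER_CUBIC))
"
```

```text
now [ 0.3519 -0.3079  0.1814] yaw 0.652 tilt [ 0. -0. -1.] F [ 0.1  0.8 -1.9] w 0.267 g 79.3 t 12.2 q7 -0.43
[0.354, -0.3085, 0.12, 0.653] -> [0.0063, 0.0088, 0.3069] -0.0001 rows 1.2
[0.354, -0.3085, 0.09, 0.653] -> [0.0063, 0.0088, 0.4569] -0.0001 rows 1.8
```

View pics/c8.png

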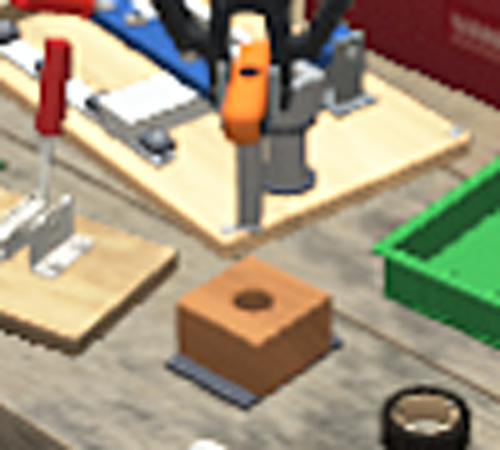

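The key hangs upright above the hole (251,298 in the crop). Lowering it.

Call:
{"name": "apply_moves", "arguments": {"deltas": [[1,[0.0063,0.0088,0.1],0],[1,[0.0063,0.0088,0.2],0],[1,[0.0063,0.0088,0.25],0],[1,[0.0063,0.0088,0.3],0],[1,[0.0063,0.0088,0.34],0],[1,[0.0063,0.0088,0.38],0],[1,[0.0063,0.0088,0.42],0],[1,[0.0063,0.0088,0.455],0],[1,[0.0063,0.0088,0.47],0],[1,[0.0063,0.0088,0.47],0]]}}

```text
t: 13.25
eef_pos: [0.3541, -0.3085, 0.0872]
tool_rot: [-0.0, 0.947, 0.32, -0.0]
contact_force: [-0.1, -0.1, -2.1]
gripper_width: 0.273
grasp_force: 79.4
```

Call:
{"name": "apply_moves", "arguments": {"deltas": [[0.9,[0,0,0.002],0],[0.6,[0,0,0.002],0],[0.2,[0,0,0.002],0],[0,[0,0,0.002],0],[0,[0,0,0.002],0],[0,[0,0,-0.1],0],[0,[0,0,-0.3],0],[0,[0,0,-0.5],0],[0,[0,0,-0.7],0],[0,[0,0,-0.7],0]]}}

```text
t: 14.25
eef_pos: [0.3568, -0.3105, 0.2327]
tool_rot: [0.004, 0.947, 0.32, 0.003]
contact_force: [0.9, -0.4, 0.2]
gripper_width: 1.002
grasp_force: 0.0
```

```bash
python3 -c "
from h import *
p=wristshot('w9');print(orange(p,p['T'])[:1])
mv((.35,-.15,.25,-.148),(.415,.02,.22,-.148),(.415,.02,.22,1.423))
p=shot('top','t9')
for t in ['leaf_grip','key','green_tray','blue_tray']: print(t,[(np.round(d['point'],4).tolist(),round(d['confidence'],2)) for d in bot.look_for(p,t)])
"
```

```text
[(1914, array([271.5, 205. ]), array([ 0.3532, -0.308 ,  0.118 ]), array([0.022, 0.091]), 0.658)]
now [ 0.3554 -0.3097  0.23  ] yaw 0.652 tilt [ 0.001  0.006 -1.   ] F [-0.4 -0.7 -0.8] w 1.004 g 0.0 t 14.3 q7 -0.4
[0.35, -0.15, 0.25, -0.148] -> [0.463, -0.6503, -0.1033] 0.1273 rows 5.3
[0.415, 0.02, 0.22, -0.148] -> [1.2368, -1.1298, 0.0446] 0.1273 rows 6.7
[0.415, 0.02, 0.22, 1.423] -> [1.2368, -1.1298, 0.0446] -0.1227 rows 6.7
leaf_grip [([0.5258, 0.0162, 0.0689], 0.62)]
key [([0.3743, -0.2935, 0.1142], 0.45)]
green_tray [([0.5562, -0.4163, 0.0047], 0.76), ([0.5259, 0.1098, 0.0464], 0.57)]
blue_tray [([0.5527, 0.3465, 0.0024], 0.76), ([0.5242, 0.1123, 0.0506], 0.59), ([0.5303, 0.0156, 0.0643], 0.3)]
```

Call:
{"name": "apply_moves", "arguments": {"deltas": [[0,[0.09,-0.13,-0.1],0.02],[0,[0.18,-0.26,-0.1],0.04],[0,[0.27,-0.39,-0.1],0.06],[0,[0.36,-0.52,-0.1],0.08],[0,[0.46,-0.65,-0.1],0.1],[0,[0.65,-0.78,-0.1],0.12],[0,[0.85,-0.9,-0.1],0.1273],[0,[1.0,-1.0,-0.1],0.1273],[0,[1.0,-1.0,-0.1],0.1273],[0,[1.0,-1.0,-0.1],0.1273],[0,[1.0,-1.0,-0.1],0.1273]]}}

```text
t: 15.65
eef_pos: [0.3908, -0.0293, 0.2466]
tool_rot: [0.0, 0.997, -0.075, -0.001]
contact_force: [-0.5, -0.1, 0.3]
gripper_width: 1.001
grasp_force: 0.0
```

```bash
python3 -c "
from h import *
mv((.43,.03,.25,-.148))
p=wristshot('w10')
print(orange(p,p['T'],.09,(0,150,80),(3,255,255)),orange(p,p['T'],.09,(170,150,80),(180,255,255)))
for t in ['leaf_grip','timber_1','alu_1']: print(t,[(np.round(d['point'],4).tolist(),round(d['confidence'],2)) for d in bot.look_for(p,t)])
"
```

```text
now [ 0.3908 -0.0293  0.2466] yaw -0.149 tilt [-0.002  0.    -1.   ] F [-0.5 -0.1  0.3] w 1.001 g 0.0 t 15.7 q7 -1.8
[0.43, 0.03, 0.25, -0.148] -> [0.1498, -0.3226, -0.0174] -0.0002 rows 1.4
[(1558, array([213.5, 113. ]), array([0.4795, 0.0209, 0.09  ]), array([0.023, 0.065]), -0.204), (540, array([394.1, 236.5]), array([ 0.3233, -0.1495,  0.09  ]), array([0.024, 0.045]), 1.126), (6, array([540. , 325.5]), array([ 0.1795, -0.3203,  0.09  ]), array([0.004, 0.001]), -0.656)] [(494, array([548. , 354.5]), array([ 0.1327, -0.3348,  0.09  ]), array([0.026, 0.06 ]), 0.121), (82, array([535.1, 327. ]), array([ 0.178 , -0.3147,  0.09  ]), array([0.017, 0.019]), 1.313), (34, array([527., 344.]), array([ 0.1534, -0.3076,  0.09  ]), array([0.005, 0.02 ]), 0.666)]
leaf_grip [([0.5241, 0.0156, 0.0683], 0.82)]
timber_1 [([0.529, 0.1116, 0.0471], 0.85), ([0.4967, -0.3248, 0.0156], 0.29)]
alu_1 [([0.5027, -0.084, 0.044], 0.68)]
```

View pics/w10.png

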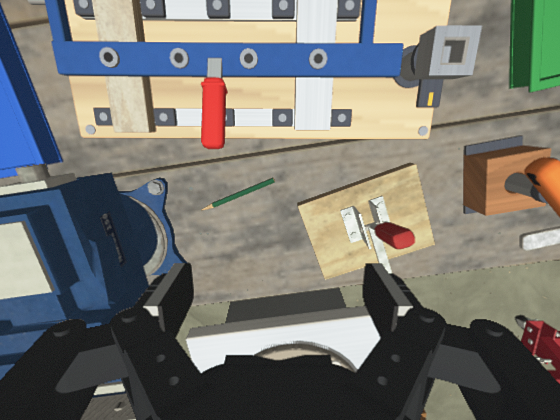

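Only two parts are there: wood at station 1 and aluminium at station 4. The red grip spans (213,80)–(213,148), so its centre is about (.479,.021). I'll go over it and grip.

```bash
python3 -c "
from h import *
mv((.478,.0217,.16,-.148),(.478,.0217,.069,-.148))
"
```

```text
now [ 0.3912 -0.0292  0.2471] yaw -0.15 tilt [-0.  0. -1.] F [0.4 0.1 0.2] w 0.996 g 0.0 t 15.8 q7 -1.81
[0.478, 0.0217, 0.16, -0.148] -> [0.3915, -0.3168, 0.4353] -0.0003 rows 2.7
[0.478, 0.0217, 0.069, -0.148] -> [0.3917, -0.3168, 0.8903] -0.0003 rows 4.1
```

Call:
{"name": "apply_moves", "arguments": {"deltas": [[0,[0.15,-0.12,0.15],0],[0,[0.3,-0.24,0.3],0],[0,[0.3915,-0.3168,0.4353],0],[0,[0.3915,-0.3168,0.55],0],[0,[0.3915,-0.3168,0.7],0],[0,[0.3915,-0.3168,0.82],0],[0,[0.3915,-0.3168,0.89],0],[0.3,[0.3915,-0.3168,0.89],0],[0.6,[0.3915,-0.3168,0.89],0],[1,[0.3915,-0.3168,0.89],0],[1,[0.3915,-0.3168,0.89],0],[1,[0.3915,-0.3168,0.89],0]], "squeeze": 40}}

```text
t: 17.05
eef_pos: [0.4788, 0.0212, 0.0706]
tool_rot: [0.001, 0.997, -0.075, 0.001]
contact_force: [-1.2, -5.9, 7.2]
gripper_width: 0.254
grasp_force: 39.7
```

Call:
{"name": "apply_moves", "arguments": {"deltas": [[1,[0,0,0],0],[1,[0,0,0],0]]}}

```text
t: 17.25
eef_pos: [0.4788, 0.0212, 0.0706]
tool_rot: [0.001, 0.997, -0.075, 0.001]
contact_force: [-2.5, -4.7, 9.5]
gripper_width: 0.251
grasp_force: 39.9
```

```bash
python3 -c "
from h import *
mv()
"
```

```text
now [0.4788 0.0212 0.0706] yaw -0.149 tilt [ 0.002  0.003 -1.   ] F [-2.5 -4.7  9.5] w 0.251 g 39.9 t 17.2 q7 -2.27
```

Call:
{"name": "apply_moves", "arguments": {"deltas": [[1,[0.013,0,-0.055],0],[1,[0.0275,0,-0.111],0],[1,[0.048,0,-0.165],0],[1,[0.0715,0,-0.2165],0],[1,[0.1,0,-0.267],0],[1,[0.131,0,-0.314],0],[1,[0.167,0,-0.36],0],[1,[0.204,0,-0.402],0],[1,[0.204,0,-0.402],0]]}}

```text
t: 18.15
eef_pos: [0.5174, 0.0153, 0.1502]
tool_rot: [0.001, 0.997, -0.074, -0.002]
contact_force: [-4.3, -6.3, -3.9]
gripper_width: 0.246
grasp_force: 43.6
```

```bash
python3 -c "
from h import *
mv()
p=wristshot()
print([(np.round(d['point'],4).tolist(),round(d['confidence'],2)) for d in bot.look_for(p,'leaf_grip')])
"
```

```text
now [0.5174 0.0153 0.1502] yaw -0.149 tilt [-0.003  0.003 -1.   ] F [-4.3 -6.3 -3.9] w 0.246 g 43.6 t 18.1 q7 -2.15
[([0.5494, 0.0132, 0.1198], 0.91)]
```

Call:
{"name": "apply_moves", "arguments": {"deltas": [[1,[0.042,0,-0.039],0],[1,[0.0855,0,-0.0755],0],[1,[0.133,0,-0.108],0],[1,[0.1815,0,-0.138],0],[1,[0.233,0,-0.163],0],[1,[0.2855,0,-0.185],0],[1,[0.34,0,-0.202],0],[1,[0.3955,0,-0.216],0],[1,[0.3955,0,-0.216],0]]}}

```text
t: 19.15
eef_pos: [0.5977, 0.003, 0.1941]
tool_rot: [0.001, 0.997, -0.075, -0.0]
contact_force: [-2.6, -8.1, 0.9]
gripper_width: 0.251
grasp_force: 46.3
```

```bash
python3 -c "
from h import *
mv()
p=shot('scene','s11')
a=cv2.imread('pics/s11.png');u=proj(p,[.6,.0,.15])[0].astype(int);cv2.imwrite('pics/c11.png',cv2.resize(a[u[1]-70:u[1]+70,u[0]-90:u[0]+90],None,fx=4,fy=4))
"
```

```text
now [0.5977 0.003  0.1941] yaw -0.15 tilt [ 0.     0.002 -1.   ] F [-2.6 -8.1  0.9] w 0.251 g 46.3 t 19.1 q7 -2.09
```

View pics/c11.png

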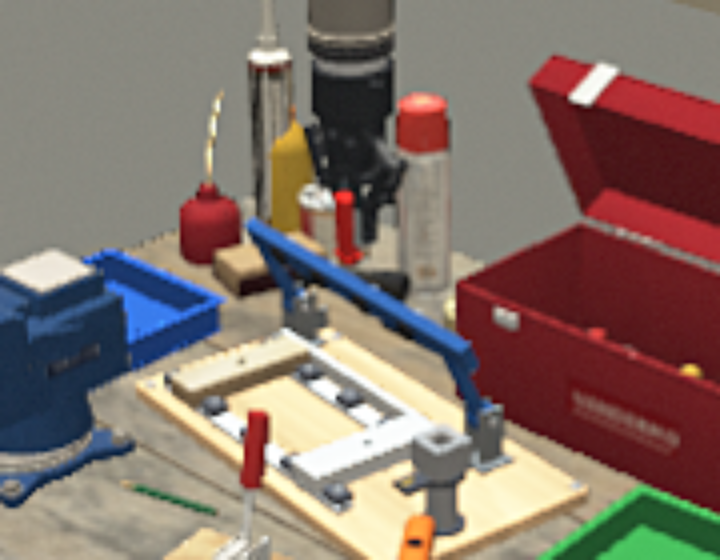

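The leaf stands up at about 1.2 rad with the grip vertical between the fingers, so I can let go now.

Call:
{"name": "apply_moves", "arguments": {"deltas": [[0.5,[0,0,0],0],[0,[0,0,0],0],[0,[0,0,0],0],[0,[0,0,0],0],[0,[-0.02,0,-0.1],0],[0,[-0.05,0,-0.3],0],[0,[-0.2,0,-0.45],0],[0,[-0.4,0,-0.5],0],[0,[-0.65,0,-0.5],0],[0,[-0.65,0,-0.5],0],[0,[-0.65,0,-0.5],0]]}}

```text
t: 20.3
eef_pos: [0.4677, 0.0245, 0.2935]
tool_rot: [0.001, 0.997, -0.073, 0.001]
contact_force: [0.3, -0.3, -0.3]
gripper_width: 0.999
grasp_force: 0.0
```

```bash
python3 -c "
from h import *
mv()
p=shot('scene','s12');t=shot('top','t12');w=wristshot('w12')
for q in (t,w):
  for n in ['leaf_grip','timber_1','alu_1','green_tray','blue_tray']: print(n,[(np.round(d['point'],4).tolist(),round(d['confidence'],2)) for d in bot.look_for(q,n)])
a=cv2.imread('pics/s12.png')[100:330,100:420];b=cv2.imread('pics/w12.png')
cv2.imwrite('pics/c12.png',np.hstack([cv2.resize(a,(417,300)),cv2.resize(b,(380,300))]))
"
```

```text
now [0.4677 0.0245 0.2935] yaw -0.147 tilt [ 0.002  0.001 -1.   ] F [ 0.3 -0.3 -0.3] w 0.999 g 0.0 t 20.3 q7 -1.99
leaf_grip [([0.6535, -0.0183, 0.1716], 0.63), ([0.5979, -0.0649, 0.0184], 0.59)]
timber_1 [([0.5996, -0.0654, 0.0152], 0.63), ([0.4863, -0.199, 0.104], 0.33)]
alu_1 [([0.5138, -0.0889, 0.0476], 0.91)]
green_tray [([0.5581, -0.4174, 0.0039], 0.75)]
blue_tray [([0.5485, 0.3473, 0.0011], 0.93)]
leaf_grip [([0.6212, -0.1374, 0.0991], 0.67)]
timber_1 [([0.5479, 0.1129, 0.0462], 0.66)]
alu_1 [([0.5276, -0.0836, 0.043], 0.85), ([0.5407, 0.3267, 0.0025], 0.63)]
green_tray [([0.5417, -0.3197, 0.0186], 0.73)]
blue_tray [([0.5379, 0.3273, 0.0015], 0.58)]
```

View pics/c12.png

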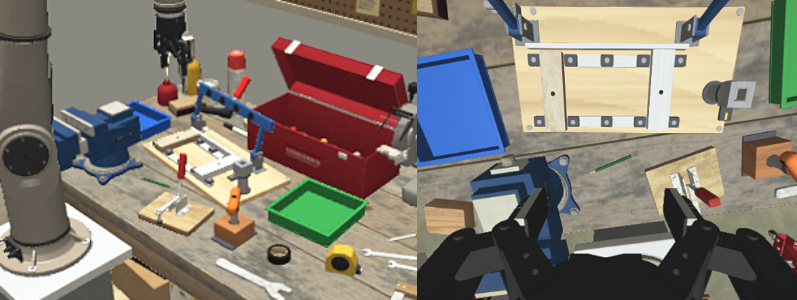

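The leaf is fully open; the timber shows at wrist px about (200,128) and the aluminium at (360,127). I'll measure these and turn the hand half round so the camera stays clear of the leaf.

```bash
python3 -c "
from h import *
w=wristshot();
for u in [(200,128),(360,127)]: print(atz(w,u,.048,w['T']))
mv((.5426,.1161,.2,2.994))
"
```

```text
[0.54693397 0.11356872 0.048     ]
[ 0.51795252 -0.08904206  0.048     ]
now [0.4683 0.0244 0.2929] yaw -0.148 tilt [-0. -0. -1.] F [ 0.3  0.1 -0.6] w 0.998 g 0.0 t 21.0 q7 -1.99
[0.5426, 0.1161, 0.2, 2.994] -> [0.2999, -0.508, 0.4644] -0.5 rows 20.9
```

Call:
{"name": "apply_moves", "arguments": {"deltas": [[0,[0,0,0],-0.02],[0,[0,0,0],-0.04],[0,[0,0,0],-0.06],[0,[0,0,0],-0.08],[0,[0,0,0],-0.1],[0,[0,0,0],-0.12],[0,[0,0,0],-0.14],[0,[0,0,0],-0.16],[0,[0,0,0],-0.18],[0,[0,0,0],-0.2],[0,[0,0,0],-0.22],[0,[0,0,0],-0.24]]}}

```text
t: 22.2
eef_pos: [0.4683, 0.0244, 0.293]
tool_rot: [0.0, 0.776, 0.631, 0.0]
contact_force: [-0.1, -0.5, 0.0]
gripper_width: 1.0
grasp_force: 0.0
```

```bash
python3 -c "
from h import *
mv((.543,.1165,.2,2.994),(.543,.1165,.1,2.994),(.543,.1165,.025,2.994))
"
```

```text
now [0.4683 0.0244 0.293 ] yaw 1.365 tilt [-0.  0. -1.] F [-0.1 -0.5  0. ] w 1.0 g 0.0 t 22.2 q7 -0.51
[0.543, 0.1165, 0.2, 2.994] -> [0.5273, 0.2716, 0.4648] -0.2592 rows 10.9
[0.543, 0.1165, 0.1, 2.994] -> [0.5273, 0.2715, 0.9648] -0.2592 rows 10.9
[0.543, 0.1165, 0.025, 2.994] -> [0.5273, 0.2714, 1.3398] -0.2592 rows 10.9
```

Call:
{"name": "apply_moves", "arguments": {"deltas": [[0,[0.05,0.02,0.04],-0.02],[0,[0.1,0.05,0.08],-0.04],[0,[0.15,0.08,0.12],-0.06],[0,[0.2,0.11,0.16],-0.08],[0,[0.25,0.14,0.2],-0.1],[0,[0.3,0.16,0.24],-0.12],[0,[0.35,0.19,0.28],-0.14],[0,[0.4,0.22,0.32],-0.16],[0,[0.45,0.25,0.36],-0.18],[0,[0.5,0.27,0.4],-0.2],[0,[0.521,0.278,0.45],-0.22],[0,[0.521,0.278,0.5],-0.24]]}}

```text
t: 23.4
eef_pos: [0.5449, 0.1155, 0.1926]
tool_rot: [0.0, 0.133, 0.991, 0.0]
contact_force: [-0.7, -0.1, -1.1]
gripper_width: 1.001
grasp_force: 0.0
```

```bash
python3 -c "
from h import *
mv((.544,.115,.1,2.994),(.544,.115,.025,2.994))
"
```

```text
now [0.5449 0.1155 0.1926] yaw 2.874 tilt [-0.     0.001 -1.   ] F [-0.7 -0.1 -1.1] w 1.001 g 0.0 t 23.4 q7 0.51
[0.544, 0.115, 0.1, 2.994] -> [0.0036, -0.0039, 0.463] -0.0191 rows 1.9
[0.544, 0.115, 0.025, 2.994] -> [0.0037, -0.0043, 0.838] -0.0191 rows 3.4
```

Call:
{"name": "apply_moves", "arguments": {"deltas": [[0,[0.0037,-0.004,0.15],-0.0191],[0,[0.0037,-0.004,0.35],-0.0191],[0,[0.0037,-0.004,0.5],-0.0191],[0,[0.0037,-0.004,0.65],-0.0191],[0,[0.0037,-0.004,0.77],-0.0191],[0,[0.0037,-0.004,0.835],-0.0191],[0,[0.0037,-0.004,0.838],-0.0191],[0.3,[0.0037,-0.004,0.838],-0.0191],[0.6,[0.0037,-0.004,0.838],-0.0191],[1,[0.0037,-0.004,0.838],-0.0191],[1,[0.0037,-0.004,0.838],-0.0191],[1,[0.0037,-0.004,0.838],-0.0191]], "squeeze": 60}}

```text
t: 24.6
eef_pos: [0.5444, 0.1144, 0.0267]
tool_rot: [0.001, 0.077, 0.997, 0.0]
contact_force: [-0.3, -0.1, 5.6]
gripper_width: 0.455
grasp_force: 61.2
```

Call:
{"name": "apply_moves", "arguments": {"deltas": [[1,[0,0,-0.05],0],[1,[0,0,-0.15],0],[1,[0,0,-0.35],0],[1,[0,0,-0.55],0],[1,[0,0,-0.75],0],[1,[0,0,-0.9],0],[1,[0,0,-0.9],0]]}}

```text
t: 25.3
eef_pos: [0.5455, 0.1156, 0.2103]
tool_rot: [0.004, 0.077, 0.997, 0.001]
contact_force: [-0.6, 0.4, -1.1]
gripper_width: 0.456
grasp_force: 60.5
```

```bash
cat >> h.py <<'E'
def tray(col):
    """fit tray rim (z=.04) in top view: centre and yaw"""
    p=shot('top'); lo,hi=((50,120,40),(75,255,255)) if col=='g' else ((105,120,40),(125,255,255))
    m=cv2.inRange(cv2.cvtColor(p['color'],cv2.COLOR_RGB2HSV),lo,hi)
    n,l,st,c=cv2.connectedComponentsWithStats(m); g=(.557,-.417,.04) if col=='g' else (.549,.347,.04)
    u=proj(p,g)[0]; i=min([k for k in range(1,n) if st[k,4]>800],key=lambda k:np.linalg.norm(c[k]-u))
    v,u=np.nonzero(l==i); W=np.array([atz(p,x,.04)[:2] for x in np.c_[u,v]]).astype(np.float32)
    r=cv2.minAreaRect(W); return np.round(r[0],4),np.round(r[1],4),round(np.radians(r[2])%(np.pi/2),3)
E
python3 -c "
from h import *
mv()
print(tray('g'),tray('b'))
p=shot('top')
for n in ['green_tray','blue_tray']: print(n,[(np.round(d['point'],4).tolist(),round(d['confidence'],2)) for d in bot.look_for(p,n)])
"
```

```text
now [0.5455 0.1156 0.2103] yaw 2.988 tilt [-0.007  0.003 -1.   ] F [-0.6  0.4 -1.1] w 0.456 g 60.5 t 25.3 q7 0.63
(array([ 0.5506, -0.4049]), array([0.1875, 0.1886]), np.float64(0.069)) (array([0.5407, 0.34  ]), array([0.1897, 0.1939]), np.float64(0.016))
green_tray [([0.5604, -0.4164, 0.0072], 0.66), ([0.4917, -0.1975, 0.1043], 0.58)]
blue_tray [([0.5373, 0.3579, -0.0019], 0.95)]
```

```bash
python3 -c "
from h import *
mv((.5525,-.07,.22,3.1),(.5525,-.38,.22,3.21))
"
```

```text
now [0.5427 0.1136 0.2041] yaw 2.988 tilt [ 0.002 -0.001 -1.   ] F [ 0.5 -0.5 -1.1] w 0.453 g 60.5 t 25.6 q7 0.63
[0.5525, -0.07, 0.22, 3.1] -> [-0.1886, -0.8996, -0.0788] -0.0178 rows 3.7
[0.5525, -0.38, 0.22, 3.21] -> [-0.4253, -2.4314, -0.0777] -0.0353 rows 9.9
```

Call:
{"name": "apply_moves", "arguments": {"deltas": [[1,[-0.04,-0.1,-0.08],0],[1,[-0.08,-0.3,-0.08],-0.005],[1,[-0.12,-0.5,-0.08],-0.01],[1,[-0.16,-0.75,-0.08],-0.015],[1,[-0.2,-1.0,-0.08],-0.0178]]}}

```text
t: 26.05
eef_pos: [0.5517, -0.0899, 0.2202]
tool_rot: [-0.001, 0.02, 1.0, 0.0]
contact_force: [0.9, 0.3, -0.9]
gripper_width: 0.456
grasp_force: 60.5
```

Call:
{"name": "apply_moves", "arguments": {"deltas": [[1,[-0.03,-0.25,0],0],[1,[-0.06,-0.5,0],-0.005],[1,[-0.09,-0.75,0],-0.01],[1,[-0.12,-1.0,0],-0.0178],[1,[-0.12,-1.0,0],-0.0178],[1,[-0.12,-1.0,0],-0.0178],[1,[-0.12,-1.0,0],-0.0178]]}}

```text
t: 26.75
eef_pos: [0.568, -0.2873, 0.2206]
tool_rot: [-0.0, -0.036, 0.999, 0.001]
contact_force: [-0.5, 1.4, -1.2]
gripper_width: 0.452
grasp_force: 60.6
```

```bash
python3 -c "
from h import *
mv((.5525,-.33,.22,3.21))
w=wristshot('w13');print([(np.round(d['point'],4).tolist(),round(d['confidence'],2)) for d in bot.look_for(w,'green_tray')])
"
```

```text
now [ 0.568  -0.2873  0.2206] yaw -3.069 tilt [ 0.001  0.002 -1.   ] F [-0.5  1.4 -1.2] w 0.452 g 60.6 t 26.8 q7 1.52
[0.5525, -0.33, 0.22, 3.21] -> [0.0925, -0.2073, 0.0025] -0.9994 rows 41.9
[([0.5398, -0.4299, 0.0054], 0.97)]
```

View pics/w13.png

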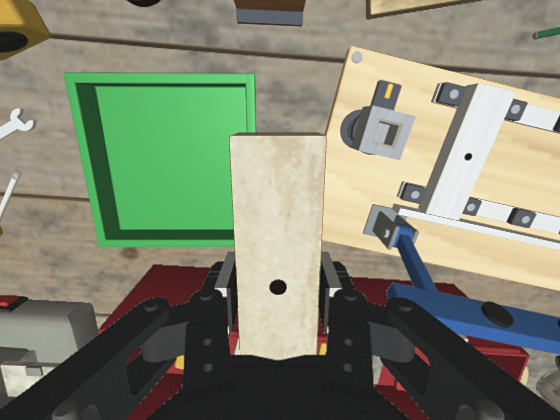

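The tray rim corners are at (66,73), (255,74) and (98,247), and the part sits straight in the grip. (13 pictures viewed.)

```bash
python3 -c "
from h import *
w=wristshot();T=w['T']
A,B,C=[atz(w,u,.04,T)[:2] for u in [(66,73),(255,74),(98,247)]]
print(A,B,C,np.linalg.norm(A-B),np.linalg.norm(A-C),(B+C)/2,np.arctan2(*(C-A)[::-1]))
mv()
"
```

```text
[ 0.46648513 -0.50823827] [ 0.45263709 -0.31821638] [ 0.65827258 -0.49808145] 0.19052581686651793 0.19205620995898692 [ 0.55545484 -0.40814891] 0.05290927750212743
now [ 0.5683 -0.2872  0.2214] yaw -3.068 tilt [ 0.  0. -1.] F [ 0.2  0.5 -1.8] w 0.455 g 60.6 t 26.9 q7 1.52
```

```bash
python3 -c "
from h import *
mv((.555,-.408,.1,-3.081),(.555,-.408,.0065,-3.081))
"
```

```text
now [ 0.5683 -0.2872  0.2214] yaw -3.068 tilt [ 0.  0. -1.] F [ 0.2  0.5 -1.8] w 0.455 g 60.6 t 26.9 q7 1.52
[0.555, -0.408, 0.1, -3.081] -> [0.1107, -0.5975, 0.6069] 0.002 rows 3.4
[0.555, -0.408, 0.0065, -3.081] -> [0.1106, -0.5976, 1.0744] 0.002 rows 4.9
```

Call:
{"name": "apply_moves", "arguments": {"deltas": [[1,[0.04,-0.2,0.05],0],[1,[0.08,-0.4,0.2],0.002],[1,[0.1107,-0.5975,0.35],0.002],[1,[0.1107,-0.5975,0.5],0.002],[1,[0.1107,-0.5975,0.65],0.002],[1,[0.1107,-0.5975,0.8],0.002],[1,[0.1107,-0.5975,0.9],0.002],[1,[0.1107,-0.5975,0.97],0.002],[1,[0.1107,-0.5975,1.0],0.002],[1,[0.1107,-0.5975,1.0],0.002]]}}

```text
t: 27.9
eef_pos: [0.5547, -0.4097, 0.0213]
tool_rot: [0.0, -0.029, 1.0, 0.0]
contact_force: [-0.3, 0.4, -0.3]
gripper_width: 0.456
grasp_force: 60.7
```

Call:
{"name": "apply_moves", "arguments": {"deltas": [[1,[0,0,0.03],0],[1,[0,0,0.06],0],[1,[0,0,0.074],0],[1,[0,0,0.074],0],[1,[0,0,0.074],0]]}}

```text
t: 28.4
eef_pos: [0.5545, -0.41, 0.0067]
tool_rot: [0.0, -0.029, 1.0, -0.0]
contact_force: [-0.1, -0.9, -1.4]
gripper_width: 0.452
grasp_force: 60.7
```

Now I'll release slowly and lift.

Call:
{"name": "apply_moves", "arguments": {"deltas": [[0.5,[0,0,0],0],[0.4,[0,0,0],0],[0.2,[0,0,0],0],[0,[0,0,0],0],[0,[0,0,-0.02],0],[0,[0,0,-0.15],0],[0,[0,0,-0.35],0],[0,[0,0,-0.6],0],[0,[0,0,-0.85],0],[0,[0,0,-1.0],0],[0,[0,0,-1.0],0],[0,[0,0,-1.0],0]]}}

```text
t: 29.6
eef_pos: [0.5546, -0.4101, 0.2073]
tool_rot: [0.0, -0.029, 1.0, -0.001]
contact_force: [0.4, 0.6, -0.1]
gripper_width: 1.0
grasp_force: 0.0
```

```bash
python3 -c "
from h import *
mv((.514,-.088,.2,2.994),(.514,-.088,.025,2.994))
t=shot('top');print([(np.round(d['point'],4).tolist(),round(d['confidence'],2)) for d in bot.look_for(t,'timber_1')]);print(tray('g'),tray('b'))
"
```

```text
now [ 0.5546 -0.4101  0.2073] yaw -3.084 tilt [-0.001 -0.001 -1.   ] F [ 0.4  0.6 -0.1] w 1.0 g 0.0 t 29.6 q7 1.69
[0.514, -0.088, 0.2, 2.994] -> [0.1099, 1.6194, 0.0346] -0.9673 rows 40.5
[0.514, -0.088, 0.025, 2.994] -> [0.1106, 1.6205, 0.9096] -0.9673 rows 40.5
[([0.5316, -0.4101, 0.0274], 0.98)]
(array([ 0.5494, -0.3887]), array([0.1875, 0.1561]), np.float64(0.069)) (array([0.5408, 0.3399]), array([0.1901, 0.1938]), np.float64(0.016))
```

Call:
{"name": "apply_moves", "arguments": {"deltas": [[0,[0.02,0.25,0],0],[0,[0.04,0.5,0],0.01],[0,[0.06,0.75,0],0.02],[0,[0.08,1.0,0],0.0327],[0,[0.08,1.0,0],0.0327]]}}

```text
t: 30.3
eef_pos: [0.526, -0.2029, 0.2067]
tool_rot: [-0.001, 0.069, 0.998, 0.001]
contact_force: [0.6, -0.8, 0.3]
gripper_width: 1.007
grasp_force: 0.0
```

```bash
python3 -c "
from h import *
mv((.514,-.087,.2,2.994),(.514,-.087,.025,2.994))
"
```

```text
now [ 0.526  -0.2029  0.2067] yaw 3.003 tilt [ 0.001  0.002 -1.   ] F [ 0.6 -0.8  0.3] w 1.007 g 0.0 t 30.3 q7 1.21
[0.514, -0.087, 0.2, 2.994] -> [0.1392, 0.5655, 0.0346] 0.0015 rows 2.3
[0.514, -0.087, 0.025, 2.994] -> [0.1381, 0.5639, 0.9096] 0.0015 rows 4.3
```

Call:
{"name": "apply_moves", "arguments": {"deltas": [[0,[0.06,0.25,0],0],[0,[0.1,0.45,0.02],0.0015],[0,[0.138,0.564,0.1],0.0015],[0,[0.138,0.564,0.3],0.0015],[0,[0.138,0.564,0.5],0.0015],[0,[0.138,0.564,0.68],0.0015],[0,[0.138,0.564,0.83],0.0015],[0,[0.138,0.564,0.9],0.0015],[0,[0.138,0.564,0.908],0.0015],[0.3,[0.138,0.564,0.908],0.0015],[0.6,[0.138,0.564,0.908],0.0015],[1,[0.138,0.564,0.908],0.0015]], "squeeze": 90}}

```text
t: 31.5
eef_pos: [0.5181, -0.0925, 0.0269]
tool_rot: [0.002, 0.078, 0.997, 0.003]
contact_force: [-1.2, 18.2, 11.3]
gripper_width: 0.514
grasp_force: 9.1
```

Call:
{"name": "apply_moves", "arguments": {"deltas": [[1,[0,0,0],0],[1,[0,0,0],0],[1,[0,0,0],0]]}}

```text
t: 31.8
eef_pos: [0.5188, -0.0904, 0.0278]
tool_rot: [0.003, 0.077, 0.997, 0.003]
contact_force: [-2.1, 11.1, 12.3]
gripper_width: 0.442
grasp_force: 92.0
```

Call:
{"name": "apply_moves", "arguments": {"deltas": [[1,[0,0,-0.05],0],[1,[0,0,-0.15],0],[1,[0,0,-0.35],0],[1,[0,0,-0.55],0],[1,[0,0,-0.75],0],[1,[0,0,-0.95],0],[1,[0,0,-0.95],0],[1,[0,0,-0.95],0]]}}

```text
t: 32.6
eef_pos: [0.5163, -0.0961, 0.2157]
tool_rot: [0.001, 0.079, 0.997, -0.001]
contact_force: [-0.3, -1.0, -3.8]
gripper_width: 0.446
grasp_force: 92.9
```

```bash
python3 -c "
from h import *
mv((.54,.13,.22,3.1),(.54,.25,.22,3.15))
print(tray('g'),tray('b'))
"
```

```text
now [ 0.5163 -0.0961  0.2157] yaw 2.984 tilt [-0.002 -0.002 -1.   ] F [-0.3 -1.  -3.8] w 0.446 g 92.9 t 32.6 q7 1.02
[0.54, 0.13, 0.22, 3.1] -> [0.0605, 1.1349, -0.0234] -0.0185 rows 4.5
[0.54, 0.25, 0.22, 3.15] -> [0.1548, 1.7275, -0.0245] -0.0265 rows 6.9
(array([ 0.5506, -0.4049]), array([0.1875, 0.1886]), np.float64(0.069)) (array([0.5408, 0.3399]), array([0.1901, 0.1938]), np.float64(0.016))
```

```bash
python3 -c "
from h import *
t=shot('top');s=shot('scene')
o1,d1=ray(t,(166,268));o2,d2=ray(s,(172,187))
A=np.c_[d1,-d2];k=np.linalg.lstsq(A,o2-o1,rcond=None)[0];print(o1+k[0]*d1,o2+k[1]*d2)
h=k and 0 if False else (o1+k[0]*d1)[2]
for u in [(153,257),(180,257),(191,258),(150,255)]: print(atz(t,u,h))
mv((.52,.1,.23,2.2),(.55,.3,.23,1.587))
"
```

```text
[0.38973886 0.20739883 0.14948871] [0.34218153 0.24085849 0.15546255]
[0.41973941 0.24509347 0.14948871]
[0.42096592 0.1700868  0.14948871]
[0.41868518 0.13931011 0.14948871]
[0.42518242 0.25372482 0.14948871]
now [ 0.5151 -0.0958  0.2134] yaw 2.984 tilt [ 0.003 -0.    -1.   ] F [ 0.3  1.1 -2.6] w 0.447 g 92.9 t 32.8 q7 1.02
[0.52, 0.1, 0.23, 2.2] -> [0.1294, 0.9707, -0.0825] 0.1248 rows 5.2
[0.55, 0.3, 0.23, 1.587] -> [0.1378, 1.9819, -0.0826] 0.2224 rows 9.3
```

Call:
{"name": "apply_moves", "arguments": {"deltas": [[1,[0.02,0.15,-0.08],0.02],[1,[0.04,0.3,-0.08],0.04],[1,[0.06,0.45,-0.08],0.06],[1,[0.08,0.6,-0.08],0.08],[1,[0.1,0.75,-0.08],0.1],[1,[0.12,0.9,-0.08],0.12],[1,[0.13,0.97,-0.08],0.14],[1,[0.13,0.97,-0.08],0.16],[1,[0.13,0.97,-0.08],0.18],[1,[0.13,0.97,-0.08],0.2],[1,[0.13,0.97,-0.08],0.2224],[1,[0.13,0.97,-0.08],0.2224]]}}

```text
t: 34.0
eef_pos: [0.5203, 0.1001, 0.2298]
tool_rot: [-0.001, 0.702, 0.713, -0.001]
contact_force: [0.1, -0.3, -3.6]
gripper_width: 0.445
grasp_force: 92.9
```

```bash
python3 -c "
from h import *
mv((.541,.25,.23,1.587),(.541,.342,.23,1.587))
"
```

```text
now [0.5203 0.1001 0.2298] yaw 1.586 tilt [-0.    -0.002 -1.   ] F [ 0.1 -0.3 -3.6] w 0.445 g 92.9 t 34.0 q7 -0.58
[0.541, 0.25, 0.23, 1.587] -> [0.7477, 0.1154, -0.0014] -0.0001 rows 3.0
[0.541, 0.342, 0.23, 1.587] -> [1.2076, 0.1226, -0.0016] -0.0001 rows 4.9
```

Call:
{"name": "apply_moves", "arguments": {"deltas": [[1,[0.2,0.03,0],0],[1,[0.4,0.06,0],0],[1,[0.6,0.09,0],0],[1,[0.7477,0.115,0],0],[1,[0.7477,0.115,0],0],[1,[0.7477,0.115,0],0]]}}

```text
t: 34.6
eef_pos: [0.5409, 0.2504, 0.2299]
tool_rot: [-0.0, 0.7, 0.714, -0.001]
contact_force: [0.0, -0.4, -3.3]
gripper_width: 0.448
grasp_force: 92.8
```

```bash
python3 -c "
from h import *
mv()
w=wristshot('w14');T=w['T'];print([(np.round(d['point'],4).tolist(),round(d['confidence'],2)) for d in bot.look_for(w,'blue_tray')])
print(tray('b'))
m=cv2.inRange(cv2.cvtColor(w['color'],cv2.COLOR_RGB2HSV),(105,120,40),(125,255,255))
n,l,st,c=cv2.connectedComponentsWithStats(m);i=max(range(1,n),key=lambda k:st[k,4]);print(st[i],c[i])
v,u=np.nonzero(l==i);W=np.array([atz(w,x,.04,T)[:2] for x in np.c_[u,v]]).astype(np.float32);print(cv2.minAreaRect(W),W.min(0),W.max(0))
"
```

```text
now [0.5409 0.2504 0.2299] yaw 1.592 tilt [-0.    -0.002 -1.   ] F [ 0.  -0.4 -3.3] w 0.448 g 92.8 t 34.6 q7 -0.85
[([0.542, 0.3739, 0.0026], 0.81), ([0.6582, 0.0953, 0.155], 0.68)]
(array([0.3244, 0.2397]), array([0.1321, 0.1571]), np.float64(0.013))
[  183     2   197   193 28094] [281.13077525  80.27308322]
((0.5427248477935791, 0.3375893831253052), (0.1916324496269226, 0.19178365170955658), 0.8080984950065613) [0.4456305  0.24054345] [0.63967246 0.43472993]
```

View pics/w14.png

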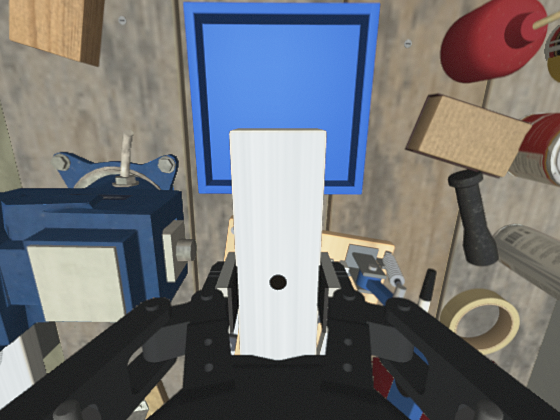

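The blue tray rim (184–380, 2–193) fits a 191.7 mm square at (.5427,.3376), and the vise stays clear at the left. I'll work out the part's centring in the hand from its far edge at row 130.

```bash
python3 -c "
from h import *
w=wristshot();s=bot.get_obs();R=rot(s['tool_rot'])
print(R.T@(atz(w,(278,130),s['eef_pos'][2]+.0202,w['T'])-s['eef_pos']))
mv((.5427,.3376,.1,1.585),(.5427,.3376,.008,1.585),)
"
```

```text
[ 0.07239075  0.00094963 -0.02028845]
now [0.5418 0.2482 0.2305] yaw 1.586 tilt [-0.001 -0.    -1.   ] F [ 0.4 -0.2 -3. ] w 0.449 g 92.8 t 34.8 q7 -0.85
[0.5427, 0.3376, 0.1, 1.585] -> [0.4476, 0.0118, 0.6518] 0.0001 rows 3.2
[0.5427, 0.3376, 0.008, 1.585] -> [0.4481, 0.012, 1.1118] 0.0001 rows 4.8
```

Centred within about 2 mm, so I'm lowering it into the tray.

Call:
{"name": "apply_moves", "arguments": {"deltas": [[1,[0.15,0.004,0],0],[1,[0.3,0.008,0.05],0],[1,[0.438,0.012,0.15],0],[1,[0.438,0.012,0.35],0],[1,[0.438,0.012,0.55],0],[1,[0.438,0.012,0.75],0],[1,[0.438,0.012,0.9],0],[1,[0.438,0.012,0.97],0],[1,[0.438,0.012,1.0],0],[1,[0.438,0.012,1.0],0]]}}

```text
t: 35.8
eef_pos: [0.543, 0.3375, 0.0313]
tool_rot: [0.0, 0.702, 0.713, 0.0]
contact_force: [0.3, 0.6, -3.4]
gripper_width: 0.447
grasp_force: 92.8
```

Call:
{"name": "apply_moves", "arguments": {"deltas": [[1,[0,0,0.03],0],[1,[0,0,0.06],0],[1,[0,0,0.09],0],[1,[0,0,0.11],0],[1,[0,0,0.11],0],[1,[0,0,0.11],0]]}}

```text
t: 36.4
eef_pos: [0.5425, 0.3377, 0.0089]
tool_rot: [-0.0, 0.701, 0.713, -0.0]
contact_force: [-0.4, 0.3, -2.5]
gripper_width: 0.448
grasp_force: 92.8
```

Call:
{"name": "apply_moves", "arguments": {"deltas": [[1,[0,0,0.01],0],[0.5,[0,0,0.01],0],[0.4,[0,0,0.01],0],[0.2,[0,0,0.01],0],[0,[0,0,0.01],0],[0,[0,0,0],0],[0,[0,0,-0.15],0],[0,[0,0,-0.35],0],[0,[0,0,-0.6],0],[0,[0,0,-0.85],0],[0,[0,0,-1.0],0],[0,[0,0,-1.0],0]]}}

```text
t: 37.6
eef_pos: [0.5443, 0.34, 0.2148]
tool_rot: [0.001, 0.701, 0.713, 0.005]
contact_force: [0.2, 1.0, -0.8]
gripper_width: 0.998
grasp_force: 0.0
```

```bash
python3 -c "
from h import *
mv()
t=shot('top','t15');s=shot('scene','s15')
for q in (t,s):
  for n in ['timber_1','alu_1','green_tray','blue_tray','key','leaf_grip','tape_measure','electrical_tape','marker']: print(n,[(np.round(d['point'],3).tolist(),round(d['confidence'],2)) for d in bot.look_for(q,n)][:3])
w=wristshot('w15');T=w['T']
for n in ['alu_1']: print([(np.round(d['point'],3).tolist(),round(d['confidence'],2)) for d in bot.look_for(w,n)])
# bright part in blue tray
h=cv2.cvtColor(w['color'],cv2.COLOR_RGB2HSV);m=cv2.inRange(h,(0,0,150),(180,70,255));n,l,st,c=cv2.connectedComponentsWithStats(m)
for i in range(1,n):
  if st[i,4]>2500:
    v,u=np.nonzero(l==i);W=np.array([atz(w,x,.026,T)[:2] for x in np.c_[u,v]]).astype(np.float32);print(c[i],cv2.minAreaRect(W))
"
```

```text
now [0.5443 0.34   0.2148] yaw 1.587 tilt [ 0.005  0.008 -1.   ] F [ 0.2  1.  -0.8] w 0.998 g 0.0 t 37.6 q7 -1.0
timber_1 [([0.551, -0.405, 0.026], 0.59)]
alu_1 []
green_tray []
blue_tray [([0.613, 0.312, -0.0], 0.88)]
key [([0.35, -0.308, 0.116], 0.66), ([0.558, -0.421, 0.006], 0.36), ([0.562, -0.025, 0.019], 0.29)]
leaf_grip [([0.654, -0.014, 0.173], 0.97)]
tape_measure [([0.425, -0.569, 0.059], 0.82)]
electrical_tape [([0.366, -0.444, 0.02], 0.73), ([0.426, -0.572, 0.057], 0.6), ([0.608, 0.312, -0.001], 0.31)]
marker [([0.757, 0.073, 0.016], 0.51)]
timber_1 [([0.551, -0.415, 0.026], 0.78)]
alu_1 []
green_tray [([0.566, -0.055, 0.017], 0.75)]
blue_tray [([0.618, 0.307, 0.022], 0.63)]
key [([0.34, -0.319, 0.115], 0.56)]
leaf_grip [([0.648, -0.022, 0.166], 0.8)]
tape_measure [([0.417, -0.588, 0.037], 0.65)]
electrical_tape [([0.362, -0.45, 0.017], 0.56), ([0.554, -0.413, 0.018], 0.25)]
marker [([0.65, -0.027, 0.159], 0.61), ([0.343, -0.321, 0.115], 0.47)]
[([0.547, 0.35, 0.024], 0.71), ([0.564, 0.153, 0.018], 0.29)]
[226.4583114  117.26090161] ((0.5037920475006104, 0.3678029775619507), (0.338899165391922, 0.5600390434265137), 83.80953216552734)
[533.34373211  71.38036634] ((0.7972514629364014, 0.4545350670814514), (0.058055005967617035, 0.0881642997264862), 17.510940551757812)
[277.73900642 180.6420252 ] ((0.5436059236526489, 0.34000110626220703), (0.04002215340733528, 0.13979223370552063), 0.980992317199707)
[521.99296557 172.59385413] ((0.8151378631591797, 0.3666706383228302), (0.09355249255895615, 0.06803712993860245), 4.431347370147705)
[523.57423152 272.50228908] ((0.8478268980979919, 0.21882227063179016), (0.09998079389333725, 0.15839946269989014), 16.8277530670166)
[265.68649518 314.36230376] ((0.5583636164665222, 0.15329067409038544), (0.2417452037334442, 0.16876359283924103), 0.14481201767921448)
```

```bash
python3 -c "
from station import bot
print(bot.hand_in())"
```

```text
the job is handed in; nothing more can be done
None
```

I handed the job in after about 38 s: the lock is at its stop, the key is back upright in its stand, the leaf is open, and the two parts present lie flat, wood in the green tray and aluminium in the blue one.

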